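Feel the lens cell home in a tilted V-groove and lock it with a T-head clamp stud

TASK

Turn the black lens cell clockwise (seen from above) in the V-groove of the tilted fixture, pressing lightly, until you feel the slot in its foot drop over the hidden tongue, and leave it fully home. Then take the red-winged clamp stud out of its block, drop its T-head into the upper half of the fixture's T-slot (above the red line), slide it down until its collar is against the cell, and turn it a quarter turn so that it locks. Do not push aside or knock over the tube, the green rack or the petri dish.

Things in the scene. Friction and masses are not known exactly. Their poses are not given: they have to be found in the camera images.
- cradle: Aluminium fixture plate, fixed, 90 mm wide, tilted 28 degrees like a lectern facing to the right. Origin: on its face where the cell's axis meets it, 55 mm above the base. z: straight out of the face, 28 degrees from vertical, leaning to the right; x: up the slope (to the left), along the T-slot's middle line; y: across. Plate from x = -50 to 132 mm. Up the slope of the cell nothing stands on it.
- v_block (a point): Steel V-block on the plate's face, down-slope of the cell: middle of its top, 26 mm above the face. The groove opens up the slope; its two faces lie 15 mm from the cradle's z axis. Nothing on the plate but the cell and the stud is higher than 26 mm.
- red_line (a point): Red line across the plate's face at cradle x = 72 mm, half-way up the T-slot. The T-slot runs along the cradle's x from 18 mm to its open upper end at 132 mm: 15 mm wide between lips 6 mm thick; under them a channel 36 mm wide and 10 mm high. Axes as the cradle's.
- cell_mid (a point): Black lens cell, loose, 90 g: round barrel 30 mm in diameter, 60 mm long, leaning in the V-groove, axis along the cradle's z. This point: its middle, on the axis, 30 mm above the foot; z along the axis, away from the foot. Start: 36 mm above the plate's face, because the foot rides on a tongue; home: 30 mm. Grip it round the top 30 mm.
- lens_cell: The cell's foot: origin at its centre, axes as its middle point. A slot 10 mm wide, 7 mm deep crosses the foot along x. A fixed hidden brass tongue (6.5 x 19 mm, 6 mm high) stands on the plate under it, its direction different each time: turned clockwise (seen from above) 25 to 80 degrees, the slot fits it within about 10 degrees and the cell, pressed lightly down, drops 6 mm.
- stud_wing (a point): Clamp stud, loose, 220 g, 110 mm tall: middle of its red wing grip, on the axis. z: up the stud; x: along the wing and the T-head, which are parallel. Wing 34 (x) x 12 (y) x 31 mm, its top 15 mm above this point; the stem below it is 14 mm thick. With the head in the T-slot and the collar down this point is 81 mm above the plate's face.
- clamp_stud: The same stud at the underside of its steel collar (40 mm in diameter, 14 mm thick), 81 mm below the wing point, same axes. Below: neck 12 mm in diameter, 7 mm long, then T-head 26 (x) x 12 (y) x 7 mm. The head passes the slot's lips only with x along the slot and locks with x across it. With the collar touching the home cell its axis is at cradle x = 35 mm.
- stud_block: Grey block 64 x 64 x 24 mm, fixed; the stud stands upright in it at the start, collar on its top, T-head in a recess (30 x 16 mm, long way along the block's x). Pull straight up 18 mm or more. Origin: centre of its underside.
- green_rack_mid (a point): Bystander, leave alone: green microtube rack, 50 x 58 x 27 mm, loose, where the stud's block may stand at other times; its centre.
- tube_mid (a point): Bystander, leave alone: upright screw-cap tube, blue cap, 36 mm in diameter, 114 mm tall, loose, beside the fixture; its centre.
- petri_dish: Bystander, leave alone: closed petri dish, 59 mm in diameter, 15 mm high, loose, at the left front of the bench; centre of its underside.
Things that resemble listed ones, but are neither listed nor needed, are in the scene too. Leave any purple look-alike of the lens_cell alone.

How it is judged:
On the way, in this order (a step that is already met when the one before it is completed fails the run):
1. the lens cell has dropped fully home over the tongue, in the V-groove (z of cell_mid in the frame of cradle between 0.0275 and 0.0325 m and x of cell_mid in the frame of cradle between -0.004 and 0.004 m and y of cell_mid in the frame of cradle between -0.004 and 0.004 m and angle between the z axis of cell_mid and the z axis of cradle, either way round below 0.08 rad), for 0.2 s.
2. the stud's T-head is in the upper half of the T-slot (axis above the red line), collar down on the plate, cell still home (all of step 1 and y of stud_wing in the frame of cradle between -0.006 and 0.006 m and z of stud_wing in the frame of cradle between 0.078 and 0.0845 m and angle between the z axis of stud_wing and the z axis of cradle, either way round below 0.12 rad and x of stud_wing in the frame of cradle above 0.072 m), for 0.1 s.
At the end, for the whole second after the job is handed in: The cell sits home on the plate (within 2.5 mm) in the V-groove (4 mm). The stud stands in the T-slot square to the plate (7 degrees), collar down (3.5 mm) and within 4 mm of the cell, T-head across the slot (17 degrees). Both are at rest and released (all of step 1 and y of stud_wing in the frame of cradle between -0.006 and 0.006 m and z of stud_wing in the frame of cradle between 0.078 and 0.0845 m and angle between the z axis of stud_wing and the z axis of cradle, either way round below 0.12 rad and x of stud_wing in the frame of cradle between 0.03 and 0.039 m and angle between the x axis of stud_wing and the y axis of cradle, either way round below 0.3 rad and linear speed of each of clamp_stud, lens_cell below 0.01 m/s); the robot touches nothing.
It fails at once if the tube, the green rack or the petri dish is pushed more than 30 mm or tipped ((distance of tube_mid from where it was at the start of the episode above 0.03 m or angle between tube_mid's own z axis and vertical above 0.5 rad) or (distance of green_rack_mid from where it was at the start of the episode above 0.03 m or angle between green_rack_mid's own z axis and vertical above 0.5 rad) or distance of petri_dish from where it was at the start of the episode above 0.03 m).
It fails at once if the lens cell is taken out of the groove (z of cell_mid in the frame of cradle above 0.06 m).
It also fails if it takes over 67 s, if anything falls off the work surface, if the arm or the gripper's body presses on something with over 40 N, if the wrist force passes 120 N, or if a joint passes its speed limit or range.

ROBOT

A 6-joint arm with a two-finger parallel gripper is mounted at the origin on the work surface; the furniture and walls round the work are solid. World frame = base frame: x ahead of the robot, y to its left, z up, the work surface at z = 0. Lengths are in m, angles in rad, forces in N, time in s.
With the tool pointing down it reaches from about 0.3 to 0.95 m from the base axis. Payload 3.1 kg.
Tool frame: the origin (TCP) lies at the very end of the fingers, on their centre line; the grasp point (between the pads) lies 19 mm behind it; z points along the fingers, y is the line along which they close (so a half turn about z gives the same grasp; the last joint's range is limited). The gripper opens to 85 mm and grips with 20 to 120 N. Pads are 22 mm wide; open, the fingers measure 114 mm over their backs; the gripper's body (76 mm by 85 mm) begins 54 mm behind the grasp point. The pads swing forward as they close: fully open they stand 13 mm farther back than shut.
Start: joints at [1.23, 0.308, 1.634, -0, 1.2, -0.07], TCP at [0.167, 0.602, 0.207] pointing down, gripper open.
Joint ranges: [-3.06, 3.06], [-0.79, 1.96], [0.05, 2.63], [-1.19, 4.34], [0.05, 2.64], [-2.94, 2.94]. Speed limits (rad/s): [2.79, 2.79, 3.14, 3.14, 3.14, 3.14].

INTERFACE

Orientations are given as a unit quaternion [x, y, z, w].
In Python, from station import manip gives the robot as it stands.
- The arm moves only by the tool jog_arm, never from a script. Its argument "steps" is a list of rows, each a list of 3 entries, a list of its own where there are three numbers: the gripper command: -1 is fully open, 1 is shut, values between are in proportion, then the shift along the tool's x, y, z normalised to -1 to 1, where 1 is 4 cm, then the turn about the tool's z normalised to -1 to 1, where 1 is 0.1 rad. A call has 1 to 10 rows; each row shifts and turns the commanded pose from where the row before left it, along the tool's axes as they then stand; what a row does not reach is not made up. A row lasts 1/10 s, in which the tool goes at most 50 mm and 8.59 degrees, less where a joint would pass 70% of its speed; a pose out of reach is approached as far as the arm can. A call with a number of a shift or a turn outside -1 to 1 is refused whole. A call with a gripper value outside its range is refused whole. The fingers move at their own pace and stop on an object; "force" is the grip in N (left out, the last holds). Time passes only in rows, so rows that do not move let the fingers close. It gives the time, the measured TCP pose, the force, the opening and the grip force at its end, in the units of the state.
- manip.observe(): the state, without advancing time (a new reading comes with each control period).
- manip.grab_frame(name): name is "scene" or "top"; returns a dict with "img" (420x560x3 uint8, red, green, blue), "vertical_fov" (degrees; the focal length in pixels is half the picture's height over the tangent of half this angle, whatever the lens; pixels are square), "cx", "cy" (the principal point, pixels), "origin" and "orientation" of the camera in the world. Camera axes: x right, y up, looking along -z (the intrinsics and any distortion apply to the point x, -y, -z); pixel columns grow to the right and rows downward; lengths in m; the calibration is good to about 2 mm. A picture is of the moment at which its call begins. There is no depth.
- manip.finish_job(): hands the job in; it is judged then, once.
The state is a dict: "time_s": time; "q": joint angles; "qvel": joint speeds; "joint_efforts": joint torques, N m; "eef_pos": TCP position; "eef_rot": TCP orientation; "force": force on the tool from outside, world axes, zero at the start; "torque": the same for the moment, N m; "finger_gap": finger opening in m; "grasp_force": force on a finger pad.
Only numpy, scipy, OpenCV 4.12 (cv2) and the standard library are available. Lean on these libraries where they do the work, as an engineer would, in place of code of your own. Each camera call takes 0.05 s, during which the arm holds its last target. There are 200 camera calls.

## Working session

There is one attempt and no reset: what is moved stays moved. The work goes in short steps, Python scripts to look and compute and a tool call to move; the robot and the scene stay as the last step left them, time stands still between calls to the robot, and variables do not carry over. Pictures are saved under pics/ and viewed, at most 10 in all, crops included, and the job is handed in when it is done.

Besides the shell and the picture viewer there is one more tool, called as a command line: name --argument value ..., lists and objects as JSON in quotes. jog_arm: Moves the arm, as the interface text tells. Its arguments: {"type":"object","properties":{"steps":{"type":"array","items":{"type":"array"}},"force":{"type":"number"}},"required":["steps"]}

```bash
ls; mkdir -p pics; python3 - <<'E'
from station import manip
import cv2
for n in("scene","top"):
    f=manip.grab_frame(n); cv2.imwrite(f"pics/{n}0.png",f["img"][:,:,::-1])
    print({k:v for k,v in f.items() if k!="img"})
print(manip.observe())
E
```

```text
pics
{'vertical_fov': 42.773139931042365, 'cx': 282.1304527224399, 'cy': 203.52537733760647, 'origin': array([-0.82161118,  0.85188225,  0.92101592]), 'orientation': array([-0.22554097,  0.46428944,  0.76219275, -0.39067737])}
{'vertical_fov': 57.895874329652735, 'cx': 278.69207107155125, 'cy': 210.46343492663559, 'origin': array([ 0.36257993, -0.08676555,  1.23918156]), 'orientation': array([-0.01352519,  0.03579014,  0.71247558, -0.70065304])}
{'time_s': 0.1, 'q': array([ 1.23032117e+00,  3.08915584e-01,  1.63507254e+00,  9.38408252e-06,
        1.19970815e+00, -6.97038441e-02]), 'qvel': array([ 3.70493423e-04, -2.36465720e-03, -1.94650765e-03, -7.51067952e-04,
        8.61392834e-04, -6.45344101e-05]), 'joint_efforts': array([-6.27870522e-04, -4.16410160e+01, -2.77644002e+01, -8.26388805e-05,
        4.15046394e-03,  7.09364727e-06]), 'eef_pos': array([0.16692783, 0.60145986, 0.20565711]), 'eef_rot': array([ 1.34974064e-01,  9.90848574e-01, -1.02887762e-03, -2.18485583e-04]), 'force': array([ 0.20581117, -0.57100505,  0.07926294]), 'torque': array([-0.03422663,  0.03353683, -0.02726166]), 'grasp_force': 0.0, 'finger_gap': 0.085046979148906}
```

View pics/scene0.png

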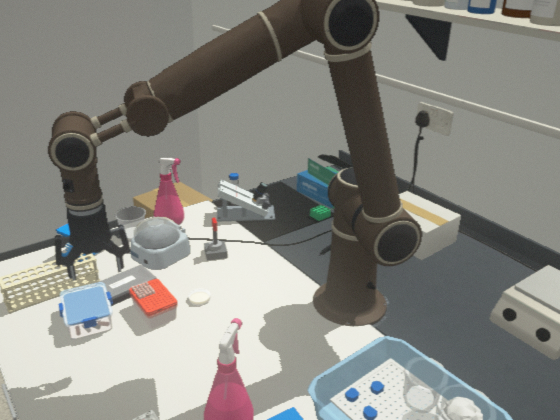

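View pics/top0.png

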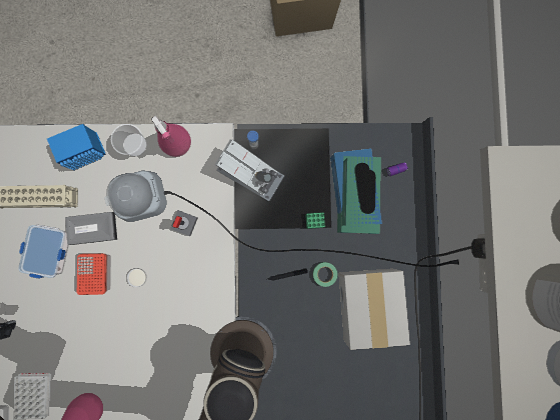

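The scene view shows the red stud at (214,225), the fixture around (245,200), the tube at (233,178), and the green rack at (320,212). The top view shows the fixture at (250,170), the cell near (270,178), the stud at (180,222), the tube cap at (252,137), the rack at (317,220), and the dish at (137,277). I'll enlarge the relevant areas.

```bash
cat > h.py <<'E'
import numpy as np, cv2
from scipy.spatial.transform import Rotation as R
from station import manip
class Cam:
    def __init__(s,n):
        f=manip.grab_frame(n); s.img=f["img"]; s.o=np.array(f["origin"]); s.R=R.from_quat(f["orientation"]).as_matrix()
        s.f=210/np.tan(np.radians(f["vertical_fov"]/2)); s.cx,s.cy=f["cx"],f["cy"]
    def ray(s,u,v):
        d=s.R@np.array([(u-s.cx)/s.f,-(v-s.cy)/s.f,-1]); return d/np.linalg.norm(d)
    def onz(s,u,v,z):
        d=s.ray(u,v); return s.o+d*(z-s.o[2])/d[2]
    def onplane(s,u,v,p,n):
        d=s.ray(u,v); return s.o+d*((p-s.o)@n)/(d@n)
    def proj(s,p):
        c=(np.asarray(p)-s.o)@s.R; return np.array([s.cx+s.f*c[0]/-c[2],s.cy-s.f*c[1]/-c[2]])
def tri(c1,p1,c2,p2):
    A=[];b=[]
    M=np.zeros((3,3));v=np.zeros(3)
    for c,p in((c1,p1),(c2,p2)):
        d=c.ray(*p);P=np.eye(3)-np.outer(d,d);M+=P;v+=P@c.o
    return np.linalg.solve(M,v)
def crop(img,x,y,w,h,k):
    return cv2.resize(img[y:y+h,x:x+w,::-1],None,fx=k,fy=k,interpolation=cv2.INTER_CUBIC)
E
python3 - <<'E'
from h import *
s=Cam("scene");t=Cam("top")
a=crop(t.img,160,125,133,75,6);cv2.imwrite("pics/a.png",a[:, :800])
b=np.hstack([crop(s.img,195,165,80,100,5),crop(t.img,160,150,80,100,5)]);cv2.imwrite("pics/b.png",b)
E
```

```text
(no output)
```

View pics/a.png

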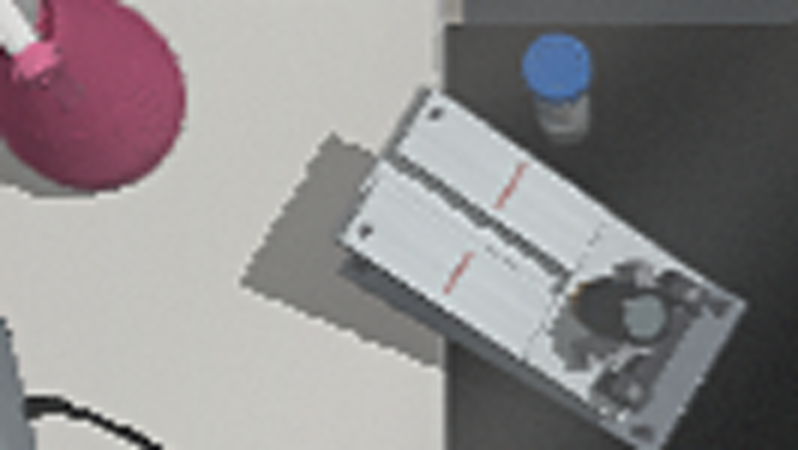

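View pics/b.png

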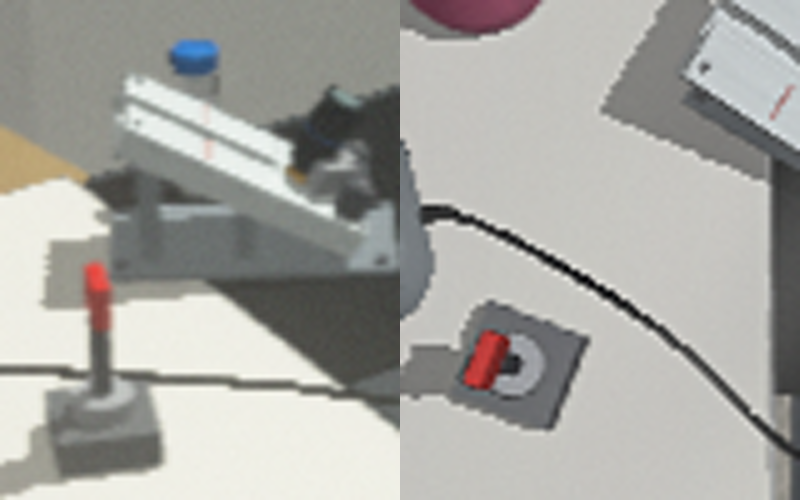

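The crops show the plate's upper corners in top crop a at (430,88) and (342,238), and its lower corners at (745,305) and (655,455). The red line runs from (525,165) to (445,293), and the cell's lens is at (645,315). The stud wing in top crop b is at (488,360), and the right edge of its block runs from (590,340) to (550,430).

```bash
cat >> h.py <<'E'
def redmask(im,s):
    h=cv2.cvtColor(im,cv2.COLOR_RGB2HSV);H,S=h[...,0],h[...,1]
    return (((H<8)|(H>172))&(S>s)).astype(np.uint8)
def frame(p):
    c,s=np.cos(p[3]),np.sin(p[3]);a=np.radians(28)
    x=np.array([np.cos(a)*c,np.cos(a)*s,np.sin(a)]);z=np.array([-np.sin(a)*c,-np.sin(a)*s,np.cos(a)])
    return np.array(p[:3]),np.column_stack([x,np.cross(z,x),z])
E
cat > m.py <<'E'
from h import *
from scipy.optimize import least_squares
s=Cam("scene");t=Cam("top")
A=lambda u,v:np.array([160+(u+.5)/6-.5,125+(v+.5)/6-.5])
B=lambda u,v:np.array([195+(u+.5)/5-.5,165+(v+.5)/5-.5])
C=lambda u,v:np.array([160+(u-400+.5)/5-.5,150+(v+.5)/5-.5])
# red line pixels
def cen(im,x,y,w,h,S):
    m=redmask(im[y:y+h,x:x+w],S);n,l,st,c=cv2.connectedComponentsWithStats(m);return [(st[i,4],c[i]+[x,y]) for i in range(1,n) if st[i,4]>2]
print("top line",cen(t.img,228,145,25,32,60)); print("scene line",cen(s.img,230,180,15,22,40))
obs=[(t,(132,45),A(430,88)),(t,(132,-45),A(342,238)),(t,(-50,45),A(745,305)),(t,(-50,-45),A(655,455)),
(t,(72,0),A(485,229)),(s,(132,45),B(130,75)),(s,(132,-45),B(116,122)),(s,(72,0),B(208,130))]
for sg in(1,-1):
    def res(p):
        O,M=frame(p);return np.concatenate([c.proj(O+M@np.array([q[0],sg*q[1],0])/1000)-px for c,q,px in obs])
    best=min((least_squares(res,[.6,0,.06,y],loss='soft_l1') for y in(0,1.5,3,-1.5)),key=lambda r:r.cost)
    print(sg,best.cost,best.x,best.fun.round(1).reshape(-1,2).tolist())
    if sg==1 : p=best.x
O,M=frame(p)
d=t.onplane(*A(645,315),O+M[:,2]*.066,M[:,2]);print("lens in cradle",(d-O)@M)
print("red tri",tri(t,A(485,229),s,B(208,130)))
# stud
mt=cen(t.img,160,200,40,50,150);ms=cen(s.img,200,210,30,40,150);print(mt,ms)
w=tri(t,max(mt,key=lambda a:a[0])[1],s,max(ms,key=lambda a:a[0])[1]);print("wing",w)
c=t.onz(*C(520,362),.038);print("collar top centre",c)
k=[t.onz(*C(*q),.024) for q in((590,340),(550,430))];print("block edge",k,np.arctan2(*(k[0]-k[1])[1::-1]))
ws=redmask(t.img[200:250,160:200],150);r=cv2.minAreaRect(cv2.findNonZero(ws));print(r)
print("tube cap",t.onz(*A(558,68),.114))
E
python3 m.py
```

```text
top line []
scene line []
1 149.7135554286342 [ 0.59404166 -0.07102712  0.06716717  1.78636246] [[-6.1, 43.1], [1.8, -11.4], [-6.1, -0.6], [2.4, -52.8], [-0.4, 2.6], [14.3, 13.0], [-1.6, -4.7], [0.8, 0.2]]
-1 18.014241600704892 [ 0.55097988 -0.06255475  0.06389188  0.97647278] [[1.9, 0.2], [-0.3, 0.2], [-6.0, -1.7], [-6.5, -3.2], [-0.0, 0.8], [0.7, -1.7], [1.9, 0.4], [0.1, 0.4]]
lens in cradle [0.02785566 0.05924149 0.066     ]
red tri [ 0.58859362 -0.01023857  0.09818157]
[(np.int32(63), array([176.85714286, 221.53968254]))] [(np.int32(16), array([213.8125, 220.25  ]))]
wing [0.41316178 0.17606555 0.1233092 ]
collar top centre [0.41456342 0.17416383 0.038     ]
block edge [array([0.42845458, 0.13293926, 0.024     ]), array([0.37169303, 0.15832887, 0.024     ])] -0.42060882229510993
((16.965517044067383, 21.58620834350586), (5.570859909057617, 11.14172077178955), 21.801410675048828)
tube cap [ 0.66685899 -0.04838635  0.114     ]
```

```bash
python3 - <<'E'
from h import *
from scipy.optimize import least_squares
s=Cam("scene");t=Cam("top")
A=lambda u,v:np.array([160+(u+.5)/6-.5,125+(v+.5)/6-.5])
B=lambda u,v:np.array([195+(u+.5)/5-.5,165+(v+.5)/5-.5])
def line(c,x,y,w,h):
    im=c.img[y:y+h,x:x+w].astype(int);m=((im[...,0]-im[...,1])>25).astype(np.uint8)
    q=np.argwhere(m)[:,::-1]+[x,y]; return q
q=line(t,230,148,22,30);print(q.tolist(),q.mean(0))
q2=line(s,230,182,14,20);print(q2.tolist(),q2.mean(0))
base=[(t,(132,-45,0),A(430,88)),(t,(132,45,0),A(342,238)),(t,(72,0,0),q.mean(0)),(s,(132,-45,0),B(130,75)),(s,(132,45,0),B(116,122)),(s,(72,0,0),q2.mean(0))]
for nm,ex in(("none",[]),("lens",[(t,(0,0,66),A(645,315)),(s,(0,0,66),B(345,97))]),("low",[(t,(-50,-45,0),A(745,305)),(t,(-50,45,0),A(655,455))])):
    obs=base+ex
    def res(p):
        O,M=frame(p);return np.concatenate([c.proj(O+M@np.array(k)/1000)-px for c,k,px in obs])
    b=least_squares(res,[.55,-.06,.06,1.]);O,M=frame(b.x)
    print(nm,b.cost,b.x.round(4),b.fun.round(1).reshape(-1,2).tolist())
    d=t.onplane(*A(645,315),O+M[:,2]*.066,M[:,2]);print("lens in cradle",((d-O)@M).round(4))
    print("scene lens proj crop",(s.proj(O+M[:,2]*.066)-[195,165])*5,"low corner crop",(t.proj(O+M@[-.05,-.045,0])-[160,125])*6,(t.proj(O+M@[.018,0,0])-[160,125])*6)
E
```

```text
[[246, 153], [245, 155], [244, 156], [244, 157], [243, 158], [237, 168], [236, 169], [237, 169], [236, 170], [235, 171], [234, 173]] [239.72727273 163.54545455]
[] [nan nan]<stdin>:10: RuntimeWarning: Mean of empty slice.
  ret = um.true_divide(
<stdin>:11: RuntimeWarning: Mean of empty slice.
Traceback (most recent call last):
ValueError: Residuals are not finite in the initial point.
```

```bash
cat > fit.py <<'E'
from h import *
from scipy.optimize import least_squares
s=Cam("scene");t=Cam("top")
A=lambda u,v:np.array([160+(u+.5)/6-.5,125+(v+.5)/6-.5])
B=lambda u,v:np.array([195+(u+.5)/5-.5,165+(v+.5)/5-.5])
im=s.img[182:202,230:244].astype(int);d=im[...,0]-im[...,1];print(np.argwhere(d>12)[:,::-1].tolist())
base=[(t,(132,-45,0),A(430,88)),(t,(132,45,0),A(342,238)),(t,(72,0,0),(240.2,163.2)),(s,(132,-45,0),B(130,75)),(s,(132,45,0),B(116,122)),(s,(72,0,0),B(208,130))]
for nm,ex in(("none",[]),("lens",[(t,(0,0,66),A(645,315)),(s,(0,0,66),B(345,97))]),("low",[(t,(-50,-45,0),A(745,305)),(t,(-50,45,0),A(655,455))])):
    obs=base+ex
    def res(p):
        O,M=frame(p);return np.concatenate([c.proj(O+M@np.array(k)/1000)-px for c,k,px in obs])
    b=least_squares(res,[.55,-.06,.06,1.]);O,M=frame(b.x)
    print(nm,b.cost,b.x.round(4),b.fun.round(1).reshape(-1,2).tolist())
    d=t.onplane(*A(645,315),O+M[:,2]*.066,M[:,2]);print("lens in cradle",((d-O)@M).round(4))
    print("scene lens proj crop",(s.proj(O+M[:,2]*.066)-[195,165])*5,"low corner crop",(t.proj(O+M@[-.05,-.045,0])-[160,125])*6,(t.proj(O+M@[.018,0,0])-[160,125])*6)
E
python3 fit.py
```

```text
[[6, 11], [6, 12], [6, 13], [6, 14]]
none 3.418222528387845 [ 0.554  -0.0614  0.0627  0.9977] [[0.9, -0.2], [-0.8, 0.2], [-0.4, -0.2], [-0.3, -1.3], [1.4, 0.8], [-0.6, 0.6]]
lens in cradle [-0.0005 -0.004   0.066 ]
scene lens proj crop [340.82892424  97.4157851 ] low corner crop [703.54465403 284.50325758] [560.63834827 285.87396933]
lens 3.8088527689933045 [ 0.5557 -0.0628  0.0628  1.0159] [[0.7, -0.3], [-0.5, 0.3], [-0.1, -0.5], [-0.5, -1.3], [1.7, 0.8], [-0.6, 0.4], [-0.3, 0.3], [-0.4, 0.1]]
lens in cradle [-0.0003 -0.0012  0.066 ]
scene lens proj crop [341.01603503  95.60026083] low corner crop [705.50945187 279.20983374] [562.92645725 283.03203272]
low 44.72075608924267 [ 0.5511 -0.0666  0.0641  1.0062] [[2.3, 0.9], [0.8, 1.4], [1.2, 0.8], [1.3, -1.6], [3.3, 0.5], [1.1, 0.3], [-4.9, -2.3], [-4.6, -3.4]]
lens in cradle [ 0.0059 -0.0029  0.066 ]
scene lens proj crop [349.5785148   95.22781939] low corner crop [713.26139503 288.56594099] [570.5888071  291.27839743]
```

jog_arm --steps '[[-1,[0,0,-1],0],[-1,[0,0,-1],0],[-1,[0,0,-1],0],[-1,[0,0,-1],0],[-1,[-0.69,0.72,0],0],[-1,[-0.69,0.72,0],0],[-1,[-0.69,0.72,0],0],[-1,[-0.69,0.72,0],0],[-1,[-0.69,0.72,0],0],[-1,[-0.69,0.72,0],0]]'

```text
time_s: 1.5
eef_pos: [0.3743, 0.7251, 0.3667]
eef_rot: [0.135, 0.991, 0.0, -0.0]
force: [0.5, 0.1, 1.3]
finger_gap: 0.0854
grasp_force: 0.0
```

jog_arm --steps '[[-1,[-0.69,0.72,0],0],[-1,[-0.69,0.72,0],0],[-1,[-0.69,0.72,0],0],[-1,[-0.69,0.72,0],0],[-1,[-0.28,0.96,0],0],[-1,[-0.28,0.96,0],0],[-1,[-0.28,0.96,0],0],[-1,[-0.28,0.96,0],0]]'

```text
time_s: 2.3
eef_pos: [0.5185, 0.8346, 0.3258]
eef_rot: [0.134, 0.989, 0.05, 0.022]
force: [0.4, -0.7, 0.1]
finger_gap: 0.0856
grasp_force: 0.0
```

The out-of-reach pose is being approached with some tilt, which may let me align the tool with the 28° fixture. I'll continue.

jog_arm --steps '[[-1,[-0.28,0.96,0],0],[-1,[-0.28,0.96,0],0],[-1,[-0.28,0.96,0],0],[-1,[-0.28,0.96,0],0]]'

```text
time_s: 2.7
eef_pos: [0.5407, 0.8716, 0.3087]
eef_rot: [0.134, 0.985, 0.097, 0.043]
force: [-1.2, 0.4, 0.1]
finger_gap: 0.0855
grasp_force: 0.0
```

```bash
cat >> h.py <<'E'
PSI=1.013;OO=np.array([.5556,-.0625,.0628])
def st(show=True):
    o=manip.observe();T=R.from_quat(o["eef_rot"]).as_matrix();z=T[:,2]
    O,M=frame([*OO,PSI])
    if show: print("t",round(o["time_s"],2),"pos",np.round(o["eef_pos"],4),"tilt",np.degrees(np.arccos(-z[2])).round(2),"az",np.degrees(np.arctan2(z[1],z[0])).round(1),"err",np.degrees(np.arccos(np.clip(-z@M[:,2],-1,1))).round(2),"yawtool(cradle ang of tool y)",np.degrees(np.arctan2(T[:,1]@M[:,1],T[:,1]@M[:,0])).round(1),"incradle mm",((o["eef_pos"]-O)@M*1000).round(1),"F",np.round(o["force"]@M,1),"gap",round(o["finger_gap"]*1000,1),"q",np.round(o["q"],2))
    return np.array(o["eef_pos"]),T,O,M
E
python3 -c "from h import *;st()"
```

```text
t 2.7 pos [0.5407 0.8716 0.3087] tilt 12.17 az 58.3 err 15.83 yawtool(cradle ang of tool y) 17.1 incradle mm [ 808.2  507.1 -151.2] F [-0.2  1.2  0.3] gap 85.5 q [ 0.97  1.17  0.06  0.01  1.7  -0.33]
```

jog_arm --steps '[[-1,[-0.28,0.96,0],0],[-1,[-0.28,0.96,0],0],[-1,[-0.28,0.96,0],0],[-1,[-0.28,0.96,0],0],[-1,[-0.28,0.96,0],0]]'

```text
time_s: 3.2
eef_pos: [0.5663, 0.9111, 0.3113]
eef_rot: [0.133, 0.976, 0.157, 0.07]
force: [0.3, -0.1, -0.9]
finger_gap: 0.0856
grasp_force: 0.0
```

```bash
python3 -c "from h import *;st()"
```

```text
t 3.2 pos [0.5663 0.9111 0.3113] tilt 19.78 az 58.1 err 8.22 yawtool(cradle ang of tool y) 16.6 incradle mm [ 851.   506.3 -171.1] F [-0.4 -0.3 -0.8] gap 85.6 q [ 0.97  1.19  0.05  0.02  1.56 -0.33]
```

jog_arm --steps '[[-1,[-0.28,0.96,0],0],[-1,[-0.28,0.96,0],0],[-1,[-0.28,0.96,0],0],[-1,[-0.28,0.96,0],0],[-1,[-0.28,0.96,0],0]]'

```text
time_s: 3.7
eef_pos: [0.5863, 0.9433, 0.3395]
eef_rot: [0.131, 0.963, 0.216, 0.097]
force: [-0.3, -0.1, -0.1]
finger_gap: 0.0851
grasp_force: 0.0
```

```bash
python3 -c "from h import *;st()"
```

```text
t 3.7 pos [0.5863 0.9433 0.3395] tilt 27.34 az 58.1 err 0.66 yawtool(cradle ang of tool y) 16.4 incradle mm [ 897.7  506.4 -163.9] F [-0.3  0.2  0.1] gap 85.1 q [ 0.97  1.18  0.05  0.02  1.44 -0.33]
```

```bash
cat >> h.py <<'E'
def go(*wps,start=None):
    p,T,O,M=st(False); p=p if start is None else start
    for w in wps:
        d=T.T@(np.array(w)-p)*25;n=int(np.ceil(np.abs(d).max()-1e-6)) ;n=max(n,int(np.ceil(np.linalg.norm(d)/1.2)),1)
        print(n,"rows of",(d/n).round(3));p=np.array(w)
def cr(*mm):
    O,M=frame([*OO,PSI]);return O+M@np.array(mm)/1000
E
python3 -c "
from h import *
st();go([.40,.5,.42],[.44,-.05,.38],cr(0,0,150))"
```

```text
t 3.7 pos [0.5863 0.9433 0.3395] tilt 27.34 az 58.1 err 0.66 yawtool(cradle ang of tool y) 16.4 incradle mm [ 897.7  506.4 -163.9] F [-0.3  0.2  0.1] gap 85.1 q [ 0.97  1.18  0.05  0.02  1.44 -0.33]
11 rows of [ 0.081 -0.888 -0.658]
13 rows of [-0.374 -0.941 -0.325]
5 rows of [-0.357 -0.64   0.775]
```

jog_arm --steps '[[-1,[0.08,-0.89,-0.66],0],[-1,[0.08,-0.89,-0.66],0],[-1,[0.08,-0.89,-0.66],0],[-1,[0.08,-0.89,-0.66],0],[-1,[0.08,-0.89,-0.66],0],[-1,[0.08,-0.89,-0.66],0],[-1,[0.08,-0.89,-0.66],0],[-1,[0.08,-0.89,-0.66],0],[-1,[0.08,-0.89,-0.66],0],[-1,[0.08,-0.89,-0.66],0]]'

```text
time_s: 4.7
eef_pos: [0.4347, 0.5768, 0.4123]
eef_rot: [0.131, 0.963, 0.216, 0.097]
force: [-0.1, -0.2, 1.4]
finger_gap: 0.0854
grasp_force: 0.0
```

jog_arm --steps '[[-1,[-0.37,-0.94,-0.33],0],[-1,[-0.37,-0.94,-0.33],0],[-1,[-0.37,-0.94,-0.33],0],[-1,[-0.37,-0.94,-0.33],0],[-1,[-0.37,-0.94,-0.33],0],[-1,[-0.37,-0.94,-0.33],0],[-1,[-0.37,-0.94,-0.33],0],[-1,[-0.37,-0.94,-0.33],0],[-1,[-0.37,-0.94,-0.33],0],[-1,[-0.37,-0.94,-0.33],0]]'

```text
time_s: 5.7
eef_pos: [0.4645, 0.1535, 0.3834]
eef_rot: [0.131, 0.963, 0.215, 0.098]
force: [1.3, 0.7, 0.4]
finger_gap: 0.0852
grasp_force: 0.0
```

```bash
python3 -c "
from h import *
st();go(cr(0,0,180));go(cr(0,0,150))"
```

```text
t 5.7 pos [0.4645 0.1535 0.3834] tilt 27.32 az 57.7 err 0.69 yawtool(cradle ang of tool y) 16.5 incradle mm [269.8 191.6 219.7] F [ 1.3 -0.7 -0.2] gap 85.2 q [-0.06 -0.3   1.97  0.44  1.26 -1.45]
8 rows of [-0.334 -0.977  0.136]
8 rows of [-0.334 -0.976  0.229]
```

jog_arm --steps '[[-1,[-0.33,-0.98,0.14],0],[-1,[-0.33,-0.98,0.14],0],[-1,[-0.33,-0.98,0.14],0],[-1,[-0.33,-0.98,0.14],0],[-1,[-0.33,-0.98,0.14],0],[-1,[-0.33,-0.98,0.14],0],[-1,[-0.33,-0.98,0.14],0],[-1,[-0.33,-0.98,0.14],0],[-1,[0,0,0],0],[-1,[0,0,0],1]]'

```text
time_s: 6.7
eef_pos: [0.5091, -0.1334, 0.2181]
eef_rot: [0.181, 0.955, 0.219, 0.085]
force: [0.7, -0.5, -0.3]
finger_gap: 0.0853
grasp_force: 0.0
```

```bash
python3 -c "
from h import *
st();go(cr(0,0,100));go(cr(0,0,50))
s=Cam('scene');t=Cam('top')
b=np.hstack([crop(s.img,205,135,100,100,4),crop(t.img,205,110,100,100,4)]);cv2.imwrite('pics/c.png',b)"
```

```text
t 6.7 pos [ 0.5091 -0.1334  0.2181] tilt 27.22 az 58.0 err 0.78 yawtool(cradle ang of tool y) 10.5 incradle mm [ -1.9   1.9 176.9] F [-0.2 -0.8 -0.2] gap 85.3 q [-0.64  0.1   1.94  0.51  1.19 -2.06]
2 rows of [-0.03   0.032  0.961]
4 rows of [-0.016  0.02   0.793]
```

View pics/c.png

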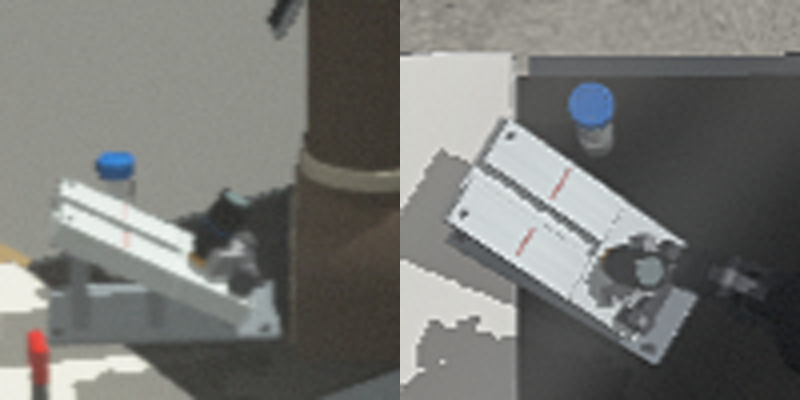

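jog_arm --steps '[[-1,[-0.03,0.03,0.9],1],[-1,[-0.03,0.03,0.9],1],[-1,[0,0,0],0]]'

```text
time_s: 7.1
eef_pos: [0.5269, -0.0999, 0.1526]
eef_rot: [0.272, 0.933, 0.228, 0.06]
force: [-0.9, 0.6, -1.0]
finger_gap: 0.0858
grasp_force: 0.0
```

```bash
python3 -c "
from h import *
st();go(cr(0,0,44))"
```

```text
t 7.1 pos [ 0.5269 -0.0999  0.1526] tilt 27.21 az 59.1 err 0.92 yawtool(cradle ang of tool y) -0.7 incradle mm [  0.7   4.6 101.3] F [-0.5  1.1 -0.9] gap 85.8 q [-0.57  0.19  1.99  0.55  1.05 -1.88]
2 rows of [-0.063  0.002  0.716]
```

jog_arm --steps '[[-1,[-0.06,0,0.78],0],[-1,[-0.06,0,0.78],0],[-1,[0,0,0],0],[-1,[0,0,0],0]]'

```text
time_s: 7.5
eef_pos: [0.5489, -0.0818, 0.1014]
eef_rot: [0.272, 0.933, 0.227, 0.064]
force: [-0.1, -0.4, -0.0]
finger_gap: 0.0852
grasp_force: 0.0
```

```bash
python3 -c "
from h import *
st();go(cr(0,0,38))"
```

```text
t 7.5 pos [ 0.5489 -0.0818  0.1014] tilt 27.23 az 58.1 err 0.77 yawtool(cradle ang of tool y) -0.6 incradle mm [ 0.5 -4.5 43.4] F [-0.4 -0.1  0.2] gap 85.2 q [-0.52  0.29  2.    0.6   0.93 -1.9 ]
1 rows of [ 0.113 -0.012  0.135]
```

jog_arm --steps '[[-1,[0.11,0,0.13],0],[-1,[0,0,0],0],[0.2,[0,0,0],0],[1,[0,0,0],0],[1,[0,0,0],0],[1,[0,0,0],0],[1,[0,0,0],0],[1,[0,0,0],0]]' --force 25

```text
time_s: 8.3
eef_pos: [0.5462, -0.0777, 0.0958]
eef_rot: [0.273, 0.933, 0.227, 0.063]
force: [-0.9, -2.5, 3.3]
finger_gap: 0.027
grasp_force: 24.5
```

```bash
python3 -c "
from h import *
st()"
```

```text
t 8.3 pos [ 0.5462 -0.0777  0.0958] tilt 27.2 az 58.1 err 0.8 yawtool(cradle ang of tool y) -0.7 incradle mm [-0.3 -0.1 37.5] F [-0.7 -0.5  4.1] gap 27.0 q [-0.51  0.29  2.01  0.61  0.92 -1.91]
```

jog_arm --steps '[[1,[0,0,0.04],0],[1,[0,0,0.04],0.7],[1,[0,0,0],0.7],[1,[0,0,0],0.7],[1,[0,0,0],0.7],[1,[0,0,0],0]]'

```text
time_s: 8.9
eef_pos: [0.5494, -0.0784, 0.0955]
eef_rot: [0.401, 0.885, 0.233, 0.034]
force: [-4.9, -5.9, 12.3]
finger_gap: 0.0272
grasp_force: 26.0
```

```bash
python3 -c "
from h import *
st()
s=Cam('scene');t=Cam('top')
b=np.hstack([crop(s.img,205,135,100,100,4),crop(t.img,205,110,100,100,4)]);cv2.imwrite('pics/d.png',b)"
```

```text
t 8.9 pos [ 0.5494 -0.0784  0.0955] tilt 27.23 az 57.4 err 0.83 yawtool(cradle ang of tool y) -16.7 incradle mm [ 0.5 -3.2 36.8] F [-1.   1.1 14.5] gap 27.2 q [-0.51  0.29  2.    0.61  0.91 -1.63]
```

View pics/d.png

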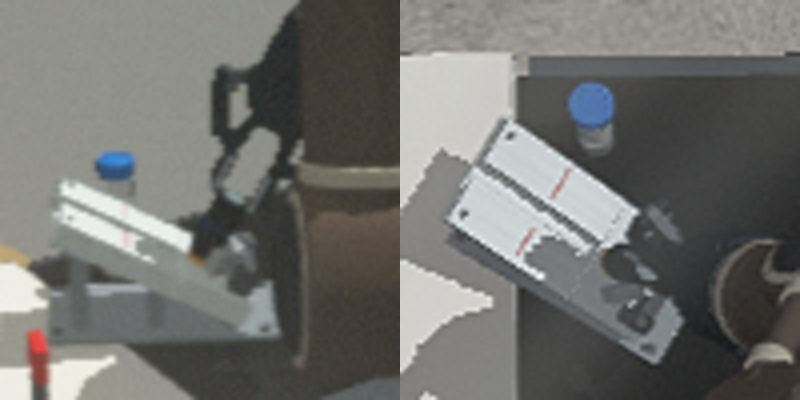

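The top view shows the lens still at (640,262) with grey finger parts at (660,222). I'll project the expected finger positions to check where the tool is against the cell.

```bash
python3 -c "
from h import *
p,T,O,M=st(False)
s=Cam('scene');t=Cam('top')
for n,c,o in(('s',s,(205,135)),('t',t,(205,110))):
  off=0 if n=='s' else 400
  for nm,q in(('tcp',(0,0,0)),('grasp',(0,0,-19)),('f+',(0,25,-19)),('f-',(0,-25,-19)),('f+up',(0,25,-60)),('f-up',(0,-25,-60)),('body',(0,0,-73))):
    print(n,nm,((c.proj(p+T@np.array(q)/1000)-o)*4+[off,0]).round())
  print('lens exp',((c.proj(cr(0,0,66))-o)*4+[off,0]).round())
"
```

```text
s tcp [216. 222.]
s grasp [226. 204.]
s f+ [201. 190.]
s f- [251. 219.]
s f+up [223. 151.]
s f-up [274. 180.]
s body [255. 153.]
lens exp [233. 197.]
t tcp [633. 262.]
t grasp [643. 264.]
t f+ [623. 239.]
t f- [662. 289.]
t f+up [644. 244.]
t f-up [684. 296.]
t body [672. 272.]
lens exp [647. 270.]
```

```bash
python3 -c "
from h import *
s=Cam('scene');t=Cam('top')
b=np.hstack([crop(s.img,235,140,57,72,7),crop(t.img,240,145,57,72,7)]);cv2.imwrite('pics/e.png',b)"
```

```text
(no output)
```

View pics/e.png

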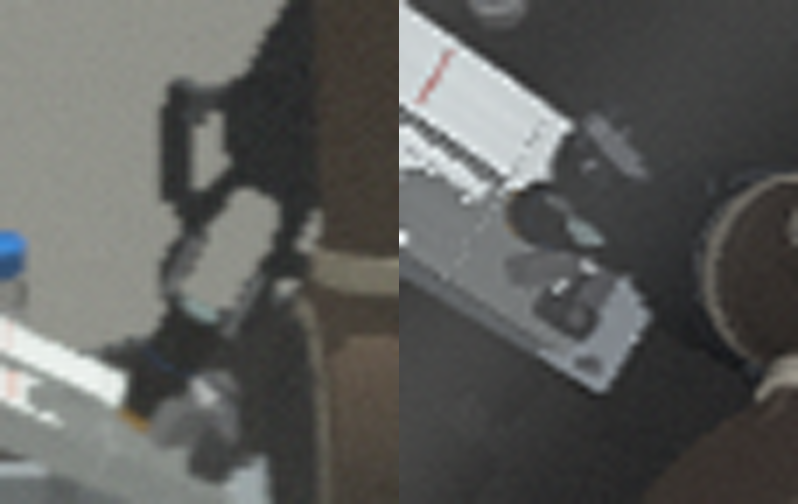

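jog_arm --steps '[[1,[0,0,0],0.7],[1,[0,0,0],0.7],[1,[0,0,0],0.5]]'

```text
time_s: 9.5
eef_pos: [0.5494, -0.0783, 0.0954]
eef_rot: [0.484, 0.843, 0.235, 0.011]
force: [-2.8, -4.4, 11.0]
finger_gap: 0.0273
grasp_force: 25.8
```

```bash
python3 -c "
from h import *
st()"
```

```text
t 9.5 pos [ 0.5494 -0.0783  0.0954] tilt 27.23 az 57.4 err 0.83 yawtool(cradle ang of tool y) -27.7 incradle mm [ 0.5 -3.1 36.6] F [ 0.6  0.  12.1] gap 27.3 q [-0.51  0.29  2.    0.61  0.91 -1.44]
```

jog_arm --steps '[[1,[0,0,0],0.7],[1,[0,0,0],0.7],[1,[0,0,0],0.5]]'

```text
time_s: 9.8
eef_pos: [0.5492, -0.0777, 0.095]
eef_rot: [0.562, 0.793, 0.235, -0.012]
force: [-1.2, -2.3, 8.0]
finger_gap: 0.0276
grasp_force: 25.2
```

```bash
python3 -c "
from h import *
st()"
```

```text
t 9.8 pos [ 0.5492 -0.0777  0.095 ] tilt 27.27 az 57.5 err 0.78 yawtool(cradle ang of tool y) -38.6 incradle mm [ 0.7 -2.6 36. ] F [ 1.5 -0.2  8.3] gap 27.6 q [-0.51  0.29  2.    0.62  0.91 -1.25]
```

jog_arm --steps '[[1,[0,0,0.02],0.7],[1,[0,0,0.02],0.5],[1,[0,0,0],0.5]]'

```text
time_s: 10.1
eef_pos: [0.5472, -0.0753, 0.0909]
eef_rot: [0.627, 0.743, 0.233, -0.034]
force: [0.7, 0.1, -0.4]
finger_gap: 0.0272
grasp_force: 24.7
```

```bash
python3 -c "
from h import *
st()"
```

```text
t 10.1 pos [ 0.5472 -0.0753  0.0909] tilt 27.22 az 58.1 err 0.78 yawtool(cradle ang of tool y) -48.4 incradle mm [-0.4  0.3 32. ] F [ 0.3 -0.6 -0.6] gap 27.2 q [-0.51  0.3   2.01  0.62  0.91 -1.08]
```

jog_arm --steps '[[1,[0,0,0],0.7],[1,[0,0,0],0.5],[1,[0,0,0],0.5]]'

```text
time_s: 10.4
eef_pos: [0.5473, -0.0754, 0.0909]
eef_rot: [0.688, 0.687, 0.229, -0.054]
force: [0.1, -0.9, -0.8]
finger_gap: 0.0272
grasp_force: 24.7
```

```bash
python3 -c "
from h import *
st()"
```

```text
t 10.4 pos [ 0.5473 -0.0754  0.0909] tilt 27.21 az 58.1 err 0.79 yawtool(cradle ang of tool y) -58.2 incradle mm [-0.4  0.2 32. ] F [-1.  -0.6 -0.4] gap 27.2 q [-0.51  0.3   2.01  0.62  0.91 -0.91]
```

jog_arm --steps '[[1,[0,0,0.03],-0.8],[1,[0,0,0.04],0],[1,[0,0,0.04],0],[1,[0,0,0],0],[1,[0,0,0],0]]'

```text
time_s: 10.9
eef_pos: [0.5489, -0.076, 0.0902]
eef_rot: [0.658, 0.715, 0.231, -0.043]
force: [-11.3, -8.3, 19.0]
finger_gap: 0.0272
grasp_force: 28.1
```

```bash
python3 -c "
from h import *
st()"
```

```text
t 10.9 pos [ 0.5489 -0.076   0.0902] tilt 27.16 az 57.9 err 0.84 yawtool(cradle ang of tool y) -53.3 incradle mm [-0.4 -1.5 31.3] F [-2.6  5.2 22.9] gap 27.2 q [-0.51  0.3   2.01  0.62  0.91 -0.99]
```

jog_arm --steps '[[1,[0,0,-0.08],0],[1,[0,0,0],0],[-1,[0,0,0],0],[-1,[0,0,0],0],[-1,[0,0,0],0],[-1,[0,0,-0.4],0],[-1,[0,0,-1],0],[-1,[0,0,-1],0],[-1,[0,0,-1],0],[-1,[0,0,-1],0]]'

```text
time_s: 11.9
eef_pos: [0.5042, -0.1441, 0.249]
eef_rot: [0.659, 0.714, 0.231, -0.044]
force: [0.5, -0.6, 0.5]
finger_gap: 0.0858
grasp_force: 0.0
```

```bash
python3 -c "
from h import *
st()
s=Cam('scene');t=Cam('top')
b=np.hstack([crop(s.img,235,140,57,72,7),crop(t.img,240,145,57,72,7)]);cv2.imwrite('pics/f.png',b)"
```

```text
t 11.9 pos [ 0.5042 -0.1441  0.249 ] tilt 27.19 az 58.1 err 0.81 yawtool(cradle ang of tool y) -53.4 incradle mm [  2.2   0.4 209.7] F [ 0.  -0.8  0.6] gap 85.8 q [-0.67  0.07  1.91  0.5   1.26 -0.93]
```

View pics/f.png

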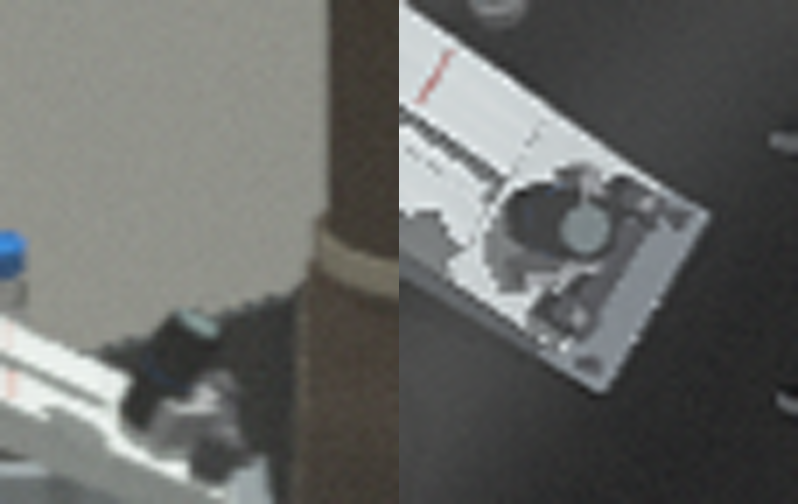

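The cell is home: its lens is at (585,231) in the top crop, and the brass edge under the foot is no longer visible. Next I'll bring the tool back to vertical using the inner reach limit.

```bash
python3 -c "
from h import *
go([.40,-.02,.36],[.27,.2,.36],[.2,.3,.36]);p,T,O,M=st(False);print(T.T@[-.53,-.85,0])"
```

```text
5 rows of [ 0.85  -0.352 -0.366]
6 rows of [ 0.917 -0.498  0.213]
3 rows of [ 0.845 -0.54   0.171]
[-0.71762769 -0.52872766 -0.45700937]
```

jog_arm --steps '[[-1,[0.85,-0.35,-0.37],0],[-1,[0.85,-0.35,-0.37],0],[-1,[0.85,-0.35,-0.37],0],[-1,[0.85,-0.35,-0.37],0],[-1,[0.85,-0.35,-0.37],0],[-1,[0.91,-0.5,0.21],0],[-1,[0.91,-0.5,0.21],0],[-1,[0.91,-0.5,0.21],0],[-1,[0.91,-0.5,0.21],0],[-1,[0.91,-0.5,0.21],0]]'

```text
time_s: 13.0
eef_pos: [0.2876, 0.1649, 0.3582]
eef_rot: [0.66, 0.713, 0.232, -0.044]
force: [0.5, 0.9, 0.6]
finger_gap: 0.0853
grasp_force: 0.0
```

jog_arm --steps '[[-1,[0.91,-0.5,0.21],0],[-1,[0.85,-0.54,0.17],0],[-1,[0.85,-0.54,0.17],0]]'

```text
time_s: 13.3
eef_pos: [0.2231, 0.2646, 0.3592]
eef_rot: [0.66, 0.714, 0.23, -0.044]
force: [1.2, -0.2, -0.6]
finger_gap: 0.0852
grasp_force: 0.0
```

```bash
python3 -c "
from h import *
st()"
```

```text
t 13.3 pos [0.2231 0.2646 0.3592] tilt 27.1 az 58.2 err 0.91 yawtool(cradle ang of tool y) -53.5 incradle mm [228.8 455.2 214. ] F [ 0.1 -1.2 -0.7] gap 85.2 q [ 0.53 -0.78  2.27  0.23  1.24  0.42]
```

jog_arm --steps '[[-1,[0.85,-0.4,0.1],0],[-1,[-0.7,-0.5,-0.45],0],[-1,[-0.7,-0.5,-0.45],0],[-1,[-0.7,-0.5,-0.45],0]]'

```text
time_s: 13.7
eef_pos: [0.1962, 0.2584, 0.3692]
eef_rot: [0.66, 0.723, 0.197, -0.045]
force: [0.7, 0.4, 0.2]
finger_gap: 0.0851
grasp_force: 0.0
```

```bash
python3 -c "
from h import *
p,T,O,M=st();print(T.T@[-.53,-.85,0])"
```

```text
t 13.7 pos [0.1962 0.2584 0.3692] tilt 23.33 az 60.3 err 4.77 yawtool(cradle ang of tool y) -53.2 incradle mm [216.2 474.8 232. ] F [ 0.7 -0.4 -0.2] gap 85.1 q [ 0.6  -0.79  2.23  0.18  1.33  0.5 ]
[-0.73146079 -0.55785354 -0.39643984]
```

jog_arm --steps '[[-1,[-0.75,-0.55,-0.3],0],[-1,[-0.75,-0.55,-0.3],0],[-1,[-0.75,-0.55,-0.3],0],[-1,[-0.75,-0.55,-0.3],0],[-1,[-0.75,-0.55,-0.3],0],[-1,[-0.75,-0.55,-0.3],0]]'

```text
time_s: 14.3
eef_pos: [0.2139, 0.1427, 0.3686]
eef_rot: [0.664, 0.733, 0.134, -0.063]
force: [0.4, -0.6, 0.5]
finger_gap: 0.0853
grasp_force: 0.0
```

```bash
python3 -c "
from h import *
p,T,O,M=st();print(T.T@[-.53,-.85,0])"
```

```text
t 14.3 pos [0.2139 0.1427 0.3686] tilt 17.06 az 72.9 err 12.25 yawtool(cradle ang of tool y) -54.1 incradle mm [137.6 398.5 273.2] F [ 0.  -0.7  0.6] gap 85.3 q [ 0.02 -0.79  2.21  0.28  1.62 -0.05]
[-0.75494064 -0.59390504 -0.28415037]
```

```bash
python3 -c "
from h import *
go([.10,.32,.36]);p,T,O,M=st(False);print(T.T@[-.29,-.95,0])"
```

```text
5 rows of [ 0.899 -0.497  0.24 ]
[-0.87686259 -0.36437977 -0.2914436 ]
```

jog_arm --steps '[[-1,[0.9,-0.5,0.24],0],[-1,[0.9,-0.5,0.24],0],[-1,[0.9,-0.5,0.24],0],[-1,[0.9,-0.5,0.24],0],[-1,[0.9,-0.5,0.24],0],[-1,[-0.88,-0.36,-0.28],0],[-1,[-0.88,-0.36,-0.28],0],[-1,[-0.88,-0.36,-0.28],0]]'

```text
time_s: 15.1
eef_pos: [0.1077, 0.2471, 0.3645]
eef_rot: [0.665, 0.738, 0.105, -0.056]
force: [0.2, -0.7, 0.7]
finger_gap: 0.0854
grasp_force: 0.0
```

```bash
cat >> h.py <<'E'
def rad():
    p,T,O,M=st();z=T[:,2];r=-p*[1,1,0];r/=np.linalg.norm(r);print("TCP az",np.degrees(np.arctan2(p[1],p[0])).round(1),"R",np.hypot(*p[:2]).round(3),"inward in tool",(T.T@r).round(2),"horiz-left in tool",(T.T@np.cross([0,0,1],-r)).round(2))
E
python3 -c "
from h import *
rad()"
```

```text
t 15.1 pos [0.1077 0.2471 0.3645] tilt 13.72 az 76.2 err 15.51 yawtool(cradle ang of tool y) -54.1 incradle mm [164.2 543.9 254.3] F [-0.1 -0.6  0.8] gap 85.4 q [ 0.86 -0.79  2.21  0.11  1.51  0.76]
TCP az 66.5 R 0.27 inward in tool [-0.84 -0.48 -0.23] horiz-left in tool [ 0.49 -0.87  0.04]
```

jog_arm --steps '[[-1,[0.7,-0.7,0.1],0],[-1,[0.4,-0.9,0.1],0],[-1,[-0.85,-0.45,-0.23],0],[-1,[-0.85,-0.45,-0.23],0],[-1,[-0.85,-0.45,-0.22],0],[-1,[-0.85,-0.45,-0.2],0]]'

```text
time_s: 15.7
eef_pos: [-0.0254, 0.2338, 0.3722]
eef_rot: [0.672, 0.736, 0.079, -0.025]
force: [-1.1, 0.2, 0.1]
finger_gap: 0.0858
grasp_force: 0.0
```

```bash
python3 -c "
from h import *
rad()"
```

```text
t 15.7 pos [-0.0254  0.2338  0.3722] tilt 9.52 az 65.1 err 18.59 yawtool(cradle ang of tool y) -54.6 incradle mm [ 95.6 649.7 299.5] F [-0.4  1.   0.3] gap 85.8 q [ 1.6  -0.79  2.18 -0.07  1.59  1.5 ]
TCP az 96.2 R 0.235 inward in tool [-0.99  0.02 -0.14] horiz-left in tool [-0.01 -1.   -0.09]
```

jog_arm --steps '[[-1,[0,1,0.09],0],[-1,[0,1,0.09],0],[-1,[0,1,0.09],0],[-1,[0,0.8,0.09],0],[-1,[-0.85,-0.45,-0.15],0],[-1,[-0.85,-0.45,-0.13],0],[-1,[-0.85,-0.45,-0.12],0]]'

```text
time_s: 16.4
eef_pos: [0.1076, 0.198, 0.375]
eef_rot: [0.673, 0.738, 0.051, -0.018]
force: [-0.7, -0.5, -0.1]
finger_gap: 0.0851
grasp_force: 0.0
```

```bash
python3 -c "
from h import *
rad()"
```

```text
t 16.4 pos [0.1076 0.198  0.375 ] tilt 6.24 az 67.4 err 21.87 yawtool(cradle ang of tool y) -55.1 incradle mm [132.3 517.9 283.3] F [-0.8  0.4  0.3] gap 85.1 q [ 0.82 -0.79  2.17  0.04  1.65  0.73]
TCP az 61.5 R 0.225 inward in tool [-0.83 -0.55 -0.11] horiz-left in tool [ 0.56 -0.83  0.01]
```

jog_arm --steps '[[-1,[0.3,-0.4,0],0],[-1,[-0.83,-0.55,-0.1],0],[-1,[-0.83,-0.5,-0.09],0],[-1,[-0.83,-0.5,-0.08],0],[-1,[-0.83,-0.5,-0.08],0]]'

```text
time_s: 16.9
eef_pos: [0.0625, 0.1777, 0.3943]
eef_rot: [0.673, 0.739, 0.004, 0.0]
force: [0.2, -0.1, -0.4]
finger_gap: 0.0852
grasp_force: 0.0
```

```bash
python3 -c "
from h import *
rad()"
```

```text
t 16.9 pos [0.0625 0.1777 0.3943] tilt 0.51 az 44.2 err 27.5 yawtool(cradle ang of tool y) -55.9 incradle mm [105.1 545.5 319.6] F [-0.2 -0.2 -0.4] gap 85.2 q [ 1.   -0.79  2.13 -0.    1.79  0.91]
TCP az 70.6 R 0.188 inward in tool [-0.91 -0.42 -0.01] horiz-left in tool [ 0.42 -0.91 -0.  ]
```

```bash
python3 -c "
from h import *
go([.414,.174,.27])"
```

```text
9 rows of [-0.103  0.969  0.351]
```

jog_arm --steps '[[-1,[-0.1,0.97,0.35],0],[-1,[-0.1,0.97,0.35],0],[-1,[-0.1,0.97,0.35],0],[-1,[-0.1,0.97,0.35],0],[-1,[-0.1,0.97,0.35],0],[-1,[-0.1,0.97,0.35],0],[-1,[-0.1,0.97,0.35],0],[-1,[-0.1,0.97,0.35],0],[-1,[-0.1,0.97,0.35],0]]'

```text
time_s: 17.8
eef_pos: [0.4161, 0.1758, 0.2701]
eef_rot: [0.674, 0.739, 0.005, -0.0]
force: [-1.0, 0.6, -0.1]
finger_gap: 0.0854
grasp_force: 0.0
```

jog_arm --steps '[[-1,[0,0,0],-1],[-1,[0,0,0],-1],[-1,[0,0,0],-1],[-1,[0,0,0],-1],[-1,[0,0,0],-1],[-1,[0,0,0],-1],[-1,[0,0,0],-1],[-1,[0,0,0],-1],[-1,[0,0,0],-1],[-1,[0,0,0],-1]]'

```text
time_s: 18.8
eef_pos: [0.4144, 0.1761, 0.2708]
eef_rot: [0.234, 0.972, 0.004, 0.002]
force: [0.3, 0.1, 0.4]
finger_gap: 0.0853
grasp_force: 0.0
```

```bash
python3 -c "
from h import *
p,T,O,M=st();print('tool y az',np.degrees(np.arctan2(T[1,1],T[0,1])));go([.414,.174,.2])
s=Cam('scene');t=Cam('top')
cv2.imwrite('pics/g.png',np.hstack([crop(s.img,185,150,57,72,7),crop(t.img,150,180,57,72,7)]))
C=lambda u,v:np.array([160+(u-400+.5)/5-.5,150+(v+.5)/5-.5])
c=np.array([C(590,340),C(550,430),C(450,400),C(487,300)]);w=np.array([t.onz(*q,.024) for q in c]);print(w,w.mean(0))
for z in(.105,.12):print(t.proj([.414,.174,z]),s.proj([.414,.174,z]))
import math
print([max((cv2.contourArea(k),cv2.minAreaRect(k)) for k in cv2.findContours(redmask(c.img[y:y+h,x:x+w],150),0,1)[0]) if 1 else 0 for c,x,y,w,h in((t,160,200,40,50),(s,200,205,30,50))])
"
```

```text
t 18.8 pos [0.4144 0.1761 0.2708] tilt 0.56 az 50.4 err 27.44 yawtool(cradle ang of tool y) 5.4 incradle mm [210.4 246.1 123.7] F [ 0.4 -0.1  0.2] gap 85.3 q [ 0.3  -0.11  1.96  0.01  1.28 -0.8 ]
tool y az 62.87735548833199
2 rows of [-0.005 -0.034  0.885]
[[0.42845458 0.13293926 0.024     ]
 [0.37169303 0.15832887 0.024     ]
 [0.39179237 0.22127814 0.024     ]
 [0.45501714 0.19804992 0.024     ]] [0.41173928 0.17764905 0.024     ]
[178.71199757 221.29317562] [214.87015801 225.30030871]
[177.52450082 221.08041405] [214.67186828 220.97222412]
[(20.0, ((18.100000381469727, 18.80000114440918), (5.366562843322754, 4.919349670410156), 26.56505012512207)), (7.5, ((14.0, 15.0), (4.0, 2.0), 90.0))]
```

jog_arm --steps '[[-1,[0,-0.02,0.9],-1],[-1,[0,0,0.9],0],[-1,[0,0,0.9],0],[-1,[0,0,0.9],0],[-1,[0,0,0.5],0],[-1,[0,0,0],0]]'

```text
time_s: 19.5
eef_pos: [0.4122, 0.1757, 0.1038]
eef_rot: [0.189, 0.982, 0.003, -0.001]
force: [0.0, -0.9, 0.8]
finger_gap: 0.0855
grasp_force: 0.0
```

```bash
python3 -c "
from h import *
p,T,O,M=st();print('tool y az',np.degrees(np.arctan2(T[1,1],T[0,1])));go([.413,.176,.093])"
```

```text
t 19.5 pos [0.4122 0.1757 0.1038] tilt 0.31 az 97.8 err 27.76 yawtool(cradle ang of tool y) 11.5 incradle mm [130.7 247.7 -23. ] F [-0.3 -0.5  1.1] gap 85.5 q [ 0.3   0.1   2.12  0.01  0.92 -0.89]
tool y az 68.26524351885209
1 rows of [-0.016  0.013  0.27 ]
```

jog_arm --steps '[[-1,[0,0,0.27],0],[-1,[0,0,0],0],[0.5,[0,0,0],0],[1,[0,0,0],0],[1,[0,0,0],0],[1,[0,0,0],0],[1,[0,0,0],0],[1,[0,0,0],0]]' --force 40

```text
time_s: 20.3
eef_pos: [0.4163, 0.1772, 0.0966]
eef_rot: [0.188, 0.982, 0.005, 0.003]
force: [-0.8, 0.2, 2.3]
finger_gap: 0.0101
grasp_force: 40.3
```

```bash
python3 -c "
from h import *
p,T,O,M=st()"
```

```text
t 20.3 pos [0.4163 0.1772 0.0966] tilt 0.67 az 46.4 err 27.35 yawtool(cradle ang of tool y) 11.6 incradle mm [130.3 245.1 -31. ] F [0.9 0.8 2.1] gap 10.1 q [ 0.3   0.12  2.12  0.01  0.89 -0.9 ]
```

jog_arm --steps '[[1,[0,0,0],0],[1,[0,0,-0.3],0],[1,[0,0,-0.5],0],[1,[0,0,-0.8],0],[1,[0,0,-1],0],[1,[0,0,-1],0],[1,[0,0,-1],0],[1,[0,0,-1],0],[1,[0,0,-1],0],[1,[0,0,-1],0]]' --force 80

```text
time_s: 21.3
eef_pos: [0.4125, 0.174, 0.4015]
eef_rot: [0.188, 0.982, 0.004, 0.002]
force: [0.6, 0.2, -2.3]
finger_gap: 0.0084
grasp_force: 78.6
```

```bash
python3 -c "
from h import *
p,T,O,M=st();go([.33,.52,.45],[.50,.80,.47]);print(T.T@[.53,.85,0])"
```

```text
t 21.3 pos [0.4125 0.174  0.4015] tilt 0.52 az 51.6 err 27.48 yawtool(cradle ang of tool y) 11.6 incradle mm [269.3 246.6 240.4] F [-0.7 -0.4 -2.3] gap 8.4 q [ 0.3  -0.17  1.76  0.01  1.55 -0.9 ]
8 rows of [ 0.638  0.911 -0.145]
9 rows of [-0.153  0.897 -0.047]
[-0.17954129  0.98543536  0.00906   ]
```

jog_arm --steps '[[1,[0.64,0.91,-0.15],0],[1,[0.64,0.91,-0.15],0],[1,[0.64,0.91,-0.15],0],[1,[0.64,0.91,-0.15],0],[1,[0.64,0.91,-0.15],0],[1,[0.64,0.91,-0.15],0],[1,[0.64,0.91,-0.15],0],[1,[0.64,0.91,-0.15],0]]'

```text
time_s: 22.1
eef_pos: [0.329, 0.5212, 0.4499]
eef_rot: [0.187, 0.982, 0.003, 0.002]
force: [0.4, -0.3, -3.0]
finger_gap: 0.0087
grasp_force: 78.6
```

jog_arm --steps '[[1,[-0.15,0.9,0],0],[1,[-0.15,0.9,0],0],[1,[-0.15,0.9,0],0],[1,[-0.15,0.9,0],0],[1,[-0.15,0.9,0],0],[1,[-0.15,0.9,0],0],[1,[-0.15,0.9,0],0],[1,[-0.15,0.9,0],0],[1,[-0.18,0.98,0],0],[1,[-0.18,0.98,0],0]]'

```text
time_s: 23.1
eef_pos: [0.4882, 0.7809, 0.4157]
eef_rot: [0.188, 0.982, 0.02, 0.008]
force: [0.2, 0.4, -4.0]
finger_gap: 0.0085
grasp_force: 78.7
```

```bash
python3 -c "
from h import *
rad()"
```

```text
t 23.1 pos [0.4882 0.7809 0.4157] tilt 2.48 az 56.3 err 25.52 yawtool(cradle ang of tool y) 11.4 incradle mm [766.  503.6  -7.6] F [-1.5  0.  -3.8] gap 8.5 q [ 0.96  1.05  0.06  0.    1.99 -0.23]
TCP az 58.0 R 0.921 inward in tool [ 0.18 -0.98 -0.04] horiz-left in tool [ 0.98  0.18 -0.  ]
```

jog_arm --steps '[[1,[-0.18,0.98,0],0],[1,[-0.18,0.98,0],0],[1,[-0.18,0.98,0],0],[1,[-0.18,0.98,0],0],[1,[-0.18,0.98,0],0],[1,[-0.18,0.98,0],0],[1,[-0.18,0.98,0],0],[1,[-0.18,0.98,0],0],[1,[-0.18,0.98,0],0],[1,[-0.18,0.98,0],0]]'

```text
time_s: 24.1
eef_pos: [0.5502, 0.8799, 0.3678]
eef_rot: [0.185, 0.971, 0.142, 0.056]
force: [0.2, -0.4, -2.4]
finger_gap: 0.0086
grasp_force: 78.8
```

```bash
python3 -c "
from h import *
rad()"
```

```text
t 24.1 pos [0.5502 0.8799 0.3678] tilt 17.56 az 57.6 err 10.45 yawtool(cradle ang of tool y) 10.5 incradle mm [ 846.6  503.4 -104.7] F [-1.3 -0.4 -2. ] gap 8.6 q [ 0.97  1.12  0.05  0.01  1.66 -0.22]
TCP az 58.0 R 1.038 inward in tool [ 0.17 -0.94 -0.3 ] horiz-left in tool [ 0.98  0.18 -0.  ]
```

10.45° left at about 1.5° per row, so seven more rows.

jog_arm --steps '[[1,[-0.17,0.98,0],0],[1,[-0.17,0.98,0],0],[1,[-0.17,0.98,0],0],[1,[-0.17,0.98,0],0],[1,[-0.17,0.98,0],0],[1,[-0.17,0.98,0],0],[1,[-0.17,0.98,0],0]]'

```text
time_s: 24.8
eef_pos: [0.5791, 0.931, 0.3964]
eef_rot: [0.182, 0.952, 0.229, 0.09]
force: [-0.7, -0.5, -2.5]
finger_gap: 0.0088
grasp_force: 78.8
```

```bash
python3 -c "
from h import *
rad();go([.40,.5,.45],[.44,.05,.40])"
```

```text
t 24.8 pos [0.5791 0.931  0.3964] tilt 28.49 az 57.8 err 0.5 yawtool(cradle ang of tool y) 10.4 incradle mm [ 911.9  506.  -107. ] F [-1.9  0.4 -1.9] gap 8.8 q [ 0.97  1.12  0.05  0.02  1.47 -0.22]
TCP az 58.1 R 1.096 inward in tool [ 0.16 -0.86 -0.48] horiz-left in tool [ 0.98  0.18 -0.  ]
10 rows of [-0.017 -0.967 -0.666]
10 rows of [-0.516 -0.961 -0.319]
```

jog_arm --steps '[[1,[-0.02,-0.97,-0.67],0],[1,[-0.02,-0.97,-0.67],0],[1,[-0.02,-0.97,-0.67],0],[1,[-0.02,-0.97,-0.67],0],[1,[-0.02,-0.97,-0.67],0],[1,[-0.02,-0.97,-0.67],0],[1,[-0.02,-0.97,-0.67],0],[1,[-0.02,-0.97,-0.67],0],[1,[-0.02,-0.97,-0.67],0],[1,[-0.02,-0.97,-0.67],0]]'

```text
time_s: 25.8
eef_pos: [0.4208, 0.5422, 0.4522]
eef_rot: [0.181, 0.952, 0.229, 0.09]
force: [0.7, -0.7, -1.9]
finger_gap: 0.0082
grasp_force: 78.8
```

jog_arm --steps '[[1,[-0.52,-0.96,-0.32],0],[1,[-0.52,-0.96,-0.32],0],[1,[-0.52,-0.96,-0.32],0],[1,[-0.52,-0.96,-0.32],0],[1,[-0.52,-0.96,-0.32],0],[1,[-0.52,-0.96,-0.32],0],[1,[-0.52,-0.96,-0.32],0],[1,[-0.52,-0.96,-0.32],0],[1,[-0.52,-0.96,-0.32],0],[1,[0,0,0],0]]'

```text
time_s: 26.8
eef_pos: [0.4608, 0.1316, 0.4067]
eef_rot: [0.186, 0.952, 0.225, 0.093]
force: [-0.6, 1.6, -2.3]
finger_gap: 0.0085
grasp_force: 78.8
```

jog_arm --steps '[[1,[0,0,0],1],[1,[0,0,0],1],[1,[0,0,0],1],[1,[0,0,0],1],[1,[0,0,0],1],[1,[0,0,0],1],[1,[0,0,0],1],[1,[0,0,0],1],[1,[0,0,0],1],[1,[0,0,0],1]]'

```text
time_s: 27.8
eef_pos: [0.4595, 0.1387, 0.4081]
eef_rot: [0.617, 0.748, 0.244, -0.03]
force: [-0.5, 0.6, -3.1]
finger_gap: 0.0088
grasp_force: 78.8
```

jog_arm --steps '[[1,[0,0,0],1],[1,[0,0,0],1],[1,[0,0,0],1],[1,[0,0,0],1],[1,[0,0,0],1],[1,[0,0,0],1],[1,[0,0,0],1],[1,[0,0,0],0.5],[1,[0,0,0],0]]'

```text
time_s: 28.7
eef_pos: [0.4594, 0.1387, 0.408]
eef_rot: [0.847, 0.472, 0.216, -0.117]
force: [-0.2, 0.5, -2.9]
finger_gap: 0.0084
grasp_force: 78.8
```

```bash
python3 -c "
from h import *
rad();go(cr(100,0,135))
s=Cam('scene');t=Cam('top')
print([ (k[0],k[1].round(1).tolist()) for c,x,y,w,h in((t,150,110,160,140),(s,150,80,140,120)) for m in [redmask(c.img[y:y+h,x:x+w],150)] for k in [(int(m.sum()),np.argwhere(m).mean(0)[::-1]+[x,y])] ])"
```

```text
t 28.7 pos [0.4594 0.1387 0.408 ] tilt 28.42 az 57.5 err 0.5 yawtool(cradle ang of tool y) -89.7 incradle mm [267.9 188.1 248.5] F [-1.   0.4 -2.7] gap 8.4 q [-0.11 -0.33  1.95  0.46  1.32  0.37]
TCP az 16.8 R 0.48 inward in tool [-0.66 -0.66 -0.36] horiz-left in tool [ 0.58 -0.75  0.31]
6 rows of [-0.707  0.778  0.471]
[(21, [158.2, 191.3]), (80, [213.5, 118.2])]
```

```bash
python3 - <<'E'
from h import *
t=Cam('top');O,M=frame([*OO,PSI])
g=cv2.cvtColor(t.img,cv2.COLOR_RGB2GRAY).astype(float)
X=[];Y=[]
ys=np.arange(-20,20.1,.25)
for x in np.arange(40,128,4):
    pts=np.array([t.proj(O+M@np.array([x,y,0])/1000) for y in ys],np.float32)
    v=cv2.remap(g.astype(np.float32),pts[None,:,0],pts[None,:,1],cv2.INTER_LINEAR)[0]
    th=(np.percentile(v,80)+v.min())/2;i=np.where(v<th)[0]
    if len(i): 
        y0,y1=ys[i[0]],ys[i[-1]]
        if v.min()<130: X.append(x);Y.append((y0+y1)/2);print(x,y0,y1,int(v.min()),int(v.max()))
X=np.array(X);Y=np.array(Y)
k=np.abs(Y-np.median(Y))<3
print(np.polyfit(X[k],Y[k],1),"lens:",)
m=t.onplane(240+(185.5)/7-.5+.07,145+231/7-.43,O+M[:,2]*.06,M[:,2]);print((m-O)@M)
E
```

```text
40 -7.75 -2.25 119 221
44 -8.0 -1.5 115 222
48 -8.25 -2.0 108 225
52 -8.0 -2.25 116 224
56 -8.0 -1.0 118 224
60 -8.0 -1.75 107 227
64 -8.0 -2.5 113 225
68 -7.75 -2.75 120 225
72 -7.5 -1.25 112 226
76 -8.0 0.25 111 222
80 -7.75 -0.5 122 222
84 -7.25 -1.25 113 225
88 -7.75 -1.75 108 227
92 -8.25 -0.5 123 220
96 -7.75 -1.0 120 223
100 -7.75 -1.75 116 223
104 -8.25 -2.0 111 224
108 -8.25 -1.25 123 220
112 -7.5 -2.0 120 221
116 -8.0 -1.25 119 223
120 -7.75 -1.25 122 223
124 -7.5 0.25 125 220
[ 0.00700522 -5.21647374] lens:
[-0.00107134  0.00045006  0.06      ]
```

jog_arm --steps '[[1,[-0.7,0.78,0.47],0],[1,[-0.7,0.78,0.47],0],[1,[-0.7,0.78,0.47],0],[1,[-0.7,0.78,0.47],0],[1,[-0.7,0.78,0.47],0],[1,[-0.7,0.78,0.47],0],[1,[0,0,0],0],[1,[0,0,0],0]]'

```text
time_s: 29.65
eef_pos: [0.5687, -0.0409, 0.2267]
eef_rot: [0.848, 0.471, 0.214, -0.119]
force: [-0.2, -0.2, -2.3]
finger_gap: 0.0083
grasp_force: 78.8
```

```bash
python3 -c "
from h import *
st();go(cr(100,0,95))
s=Cam('scene');t=Cam('top')
cv2.imwrite('pics/i.png',np.hstack([crop(s.img,205,130,57,72,7),crop(t.img,210,125,57,72,7)]))
p,T,O,M=st(False)
for c,o,off in((s,(205,130),0),(t,(210,125),399)):
  for q in((0,0,-8),(0,0,73),(0,0,87),(0,0,60)): print(q,((c.proj(p+T@np.array(q)/1000)-o)*7+[off,0]).round())
"
```

```text
t 29.65 pos [ 0.5687 -0.0409  0.2267] tilt 28.37 az 58.1 err 0.37 yawtool(cradle ang of tool y) -90.0 incradle mm [ 99.2   0.3 132.9] F [-1.3  0.1 -1.9] gap 8.3 q [-0.44  0.12  1.91  0.55  1.12 -0.13]
1 rows of [0.013 0.009 0.947]
(0, 0, -8) [295. 162.]
(0, 0, 73) [217. 300.]
(0, 0, 87) [203. 323.]
(0, 0, 60) [229. 278.]
(0, 0, -8) [675. 248.]
(0, 0, 73) [603. 234.]
(0, 0, 87) [591. 232.]
(0, 0, 60) [614. 236.]
```

View pics/i.png

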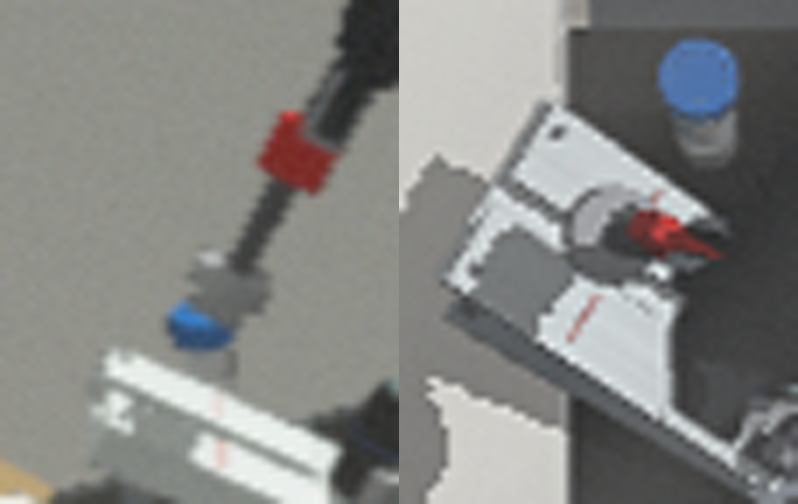

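The stud axis lines up with the slot: the wing is at (300,152) in the scene crop, and the collar is centred at (613,235) in the top crop against (608,235) predicted. I'll lower it now.

jog_arm --steps '[[1,[0.01,0,0.5],0],[1,[0,0,0.4],0],[1,[0,0,0.1],0],[1,[0,0,0],0]]'

```text
time_s: 30.15
eef_pos: [0.5791, -0.0232, 0.1944]
eef_rot: [0.847, 0.472, 0.215, -0.118]
force: [0.1, -0.7, -3.2]
finger_gap: 0.0089
grasp_force: 78.8
```

```bash
python3 -c "
from h import *
st()"
```

```text
t 30.15 pos [ 0.5791 -0.0232  0.1944] tilt 28.39 az 57.8 err 0.41 yawtool(cradle ang of tool y) -89.7 incradle mm [102.2   0.8  94.7] F [-2.  -0.4 -2.5] gap 8.9 q [-0.4   0.16  1.93  0.58  1.04 -0.14]
```

jog_arm --steps '[[1,[0,0,0.1],0],[1,[0,0,0.1],0],[1,[0,0,0],0]]'

```text
time_s: 30.45
eef_pos: [0.5812, -0.0209, 0.1863]
eef_rot: [0.847, 0.471, 0.215, -0.118]
force: [-0.5, 0.2, -2.2]
finger_gap: 0.0086
grasp_force: 78.8
```

```bash
python3 -c "
from h import *
st()"
```

```text
t 30.45 pos [ 0.5812 -0.0209  0.1863] tilt 28.37 az 57.8 err 0.39 yawtool(cradle ang of tool y) -89.8 incradle mm [101.1   0.4  86.1] F [-1.1  0.6 -1.9] gap 8.6 q [-0.39  0.18  1.93  0.58  1.02 -0.14]
```

jog_arm --steps '[[1,[0,0.015,0.1],0],[1,[0,0,0.1],0],[1,[0,0,0],0]]'

```text
time_s: 30.75
eef_pos: [0.5833, -0.0178, 0.1784]
eef_rot: [0.847, 0.471, 0.214, -0.118]
force: [0.4, 0.3, -3.1]
finger_gap: 0.0086
grasp_force: 78.8
```

```bash
python3 -c "
from h import *
st()"
```

```text
t 30.75 pos [ 0.5833 -0.0178  0.1784] tilt 28.36 az 58.0 err 0.36 yawtool(cradle ang of tool y) -89.9 incradle mm [100.7   0.2  77.4] F [-1.  -0.2 -2.9] gap 8.6 q [-0.39  0.19  1.94  0.59  1.01 -0.15]
```

jog_arm --steps '[[1,[0,0,0.07],0],[1,[0,0,0.06],0],[1,[0,0,0],0]]'

```text
time_s: 31.05
eef_pos: [0.5848, -0.0158, 0.1741]
eef_rot: [0.847, 0.471, 0.215, -0.118]
force: [-0.7, -0.2, -2.6]
finger_gap: 0.0082
grasp_force: 78.8
```

```bash
python3 -c "
from h import *
st()"
```

```text
t 31.05 pos [ 0.5848 -0.0158  0.1741] tilt 28.37 az 57.9 err 0.37 yawtool(cradle ang of tool y) -89.9 incradle mm [100.9  -0.   72.4] F [-1.7  0.5 -2. ] gap 8.2 q [-0.38  0.2   1.94  0.59  1.   -0.15]
```

jog_arm --steps '[[1,[0,0,0.05],0],[1,[0,0,0.05],0],[1,[0,0,0],0]]'

```text
time_s: 31.35
eef_pos: [0.5858, -0.0142, 0.1708]
eef_rot: [0.847, 0.471, 0.215, -0.118]
force: [-0.3, -0.8, -1.9]
finger_gap: 0.0085
grasp_force: 78.8
```

```bash
python3 -c "
from h import *
st()"
```

```text
t 31.35 pos [ 0.5858 -0.0142  0.1708] tilt 28.37 az 57.9 err 0.37 yawtool(cradle ang of tool y) -89.8 incradle mm [ 1.01e+02 -1.00e-01  6.86e+01] F [-1.6 -0.2 -1.3] gap 8.5 q [-0.38  0.2   1.94  0.59  0.99 -0.15]
```

jog_arm --steps '[[1,[0,0,0.04],0],[1,[0,0,0.03],0],[1,[0,0,0],0]]'

```text
time_s: 31.65
eef_pos: [0.5866, -0.0131, 0.1684]
eef_rot: [0.847, 0.471, 0.215, -0.118]
force: [0.0, -0.3, -1.7]
finger_gap: 0.0086
grasp_force: 78.8
```

```bash
python3 -c "
from h import *
p,T,O,M=st()
s=Cam('scene')
m=redmask(s.img[150:190,215:270],150);k=np.argwhere(m)[:,::-1]+[215,150];print(len(k),k.mean(0),k.min(0),k.max(0))
for q in(81,96,65):print(q,s.proj(O+M@np.array([101,0,q])/1000))
for q in(0,-8,-12):print(q,s.proj(p+T@np.array([0,0,q])/1000))"
```

```text
t 31.65 pos [ 0.5866 -0.0131  0.1684] tilt 28.37 az 57.9 err 0.38 yawtool(cradle ang of tool y) -89.8 incradle mm [101.1  -0.2  65.9] F [-1.1 -0.2 -1.4] gap 8.6 q [-0.38  0.21  1.94  0.59  0.99 -0.15]
48 [236.89583333 168.27083333] [233 163] [241 172]
81 [238.75501038 168.29389102]
96 [240.79081898 164.64485808]
65 [236.59750413 172.16105778]
0 [236.70152932 171.91688592]
-8 [237.79247217 169.99351709]
-12 [238.33930779 169.02942753]
```

jog_arm --steps '[[1,[0,0,0.04],0],[1,[0,0,0.03],0],[1,[0,0,0],0]]'

```text
time_s: 32.0
eef_pos: [0.5882, -0.0134, 0.1684]
eef_rot: [0.847, 0.472, 0.215, -0.117]
force: [-5.6, -4.7, 6.7]
finger_gap: 0.008
grasp_force: 80.4
```

```bash
python3 -c "
from h import *
st()"
```

```text
t 32.0 pos [ 0.5882 -0.0134  0.1684] tilt 28.36 az 57.6 err 0.42 yawtool(cradle ang of tool y) -89.7 incradle mm [101.6  -1.7  65.6] F [-3.   2.3  9.1] gap 8.0 q [-0.37  0.21  1.94  0.59  0.98 -0.15]
```

jog_arm --steps '[[1,[0,0,-0.04],0],[1,[-0.15,0,0],0],[1,[-0.25,0,0],0],[1,[-0.25,0,0],0],[1,[-0.25,0,0],0],[1,[-0.25,0,0],0],[1,[-0.2,0,0],0],[1,[0,0,0],0]]'

```text
time_s: 32.8
eef_pos: [0.5622, -0.0547, 0.1423]
eef_rot: [0.848, 0.471, 0.215, -0.117]
force: [-1.0, -1.3, 6.1]
finger_gap: 0.0086
grasp_force: 79.9
```

```bash
python3 -c "
from h import *
st()"
```

```text
t 32.8 pos [ 0.5622 -0.0547  0.1423] tilt 28.4 az 57.6 err 0.44 yawtool(cradle ang of tool y) -89.9 incradle mm [46.3 -1.5 65.4] F [1.4 0.2 6.2] gap 8.6 q [-0.47  0.23  1.98  0.61  0.98 -0.27]
```

jog_arm --steps '[[1,[-0.07,0,0],0],[1,[-0.07,0,0],0],[1,[0,0,0],0]]'

```text
time_s: 33.1
eef_pos: [0.5606, -0.0578, 0.1408]
eef_rot: [0.847, 0.471, 0.217, -0.118]
force: [-0.3, 0.4, 7.8]
finger_gap: 0.0084
grasp_force: 79.9
```

```bash
python3 -c "
from h import *
st()"
```

```text
t 33.1 pos [ 0.5606 -0.0578  0.1408] tilt 28.55 az 57.6 err 0.59 yawtool(cradle ang of tool y) -89.9 incradle mm [42.5 -1.7 65.7] F [3.8 0.4 6.8] gap 8.4 q [-0.48  0.23  1.98  0.61  0.98 -0.28]
```

jog_arm --steps '[[1,[-0.06,0,0],0],[1,[0,0,0],0]]'

```text
time_s: 33.3
eef_pos: [0.5596, -0.0593, 0.1399]
eef_rot: [0.847, 0.471, 0.217, -0.118]
force: [-1.3, 1.0, 7.6]
finger_gap: 0.0086
grasp_force: 79.9
```

```bash
python3 -c "
from h import *
st()"
```

```text
t 33.3 pos [ 0.5596 -0.0593  0.1399] tilt 28.58 az 57.6 err 0.61 yawtool(cradle ang of tool y) -89.9 incradle mm [40.5 -1.7 65.8] F [3.7 1.7 6.6] gap 8.6 q [-0.48  0.23  1.98  0.61  0.98 -0.28]
```

jog_arm --steps '[[1,[-0.06,0,0],0],[1,[0,0,0],0]]'

```text
time_s: 33.5
eef_pos: [0.5584, -0.0613, 0.1385]
eef_rot: [0.847, 0.471, 0.217, -0.118]
force: [0.0, -0.1, 8.5]
finger_gap: 0.0089
grasp_force: 80.0
```

```bash
python3 -c "
from h import *
st()"
```

```text
t 33.5 pos [ 0.5584 -0.0613  0.1385] tilt 28.54 az 57.6 err 0.58 yawtool(cradle ang of tool y) -89.9 incradle mm [37.8 -1.7 65.7] F [ 4.  -0.1  7.5] gap 8.9 q [-0.49  0.23  1.98  0.61  0.98 -0.29]
```

jog_arm --steps '[[1,[-0.06,0,0],0],[1,[0,0,0],0]]'

```text
time_s: 33.7
eef_pos: [0.5575, -0.0628, 0.1377]
eef_rot: [0.847, 0.471, 0.217, -0.118]
force: [0.1, 1.1, 6.9]
finger_gap: 0.0082
grasp_force: 79.7
```

```bash
python3 -c "
from h import *
st()"
```

```text
t 33.7 pos [ 0.5575 -0.0628  0.1377] tilt 28.59 az 57.6 err 0.63 yawtool(cradle ang of tool y) -89.9 incradle mm [35.8 -1.8 65.8] F [4.2 0.5 5.6] gap 8.2 q [-0.49  0.23  1.98  0.61  0.98 -0.29]
```

jog_arm --steps '[[1,[-0.05,0,0],0],[1,[0,0,0],0]]'

```text
time_s: 33.9
eef_pos: [0.5565, -0.0644, 0.1366]
eef_rot: [0.847, 0.471, 0.217, -0.118]
force: [-0.0, 0.2, 8.2]
finger_gap: 0.0084
grasp_force: 80.0
```

```bash
python3 -c "
from h import *
st()"
```

```text
t 33.9 pos [ 0.5565 -0.0644  0.1366] tilt 28.57 az 57.6 err 0.6 yawtool(cradle ang of tool y) -89.9 incradle mm [33.6 -1.8 65.7] F [4.  0.1 7.1] gap 8.4 q [-0.49  0.23  1.99  0.61  0.98 -0.3 ]
```

jog_arm --steps '[[1,[-0.05,0,0],0],[1,[0,0,0],0]]'

```text
time_s: 34.1
eef_pos: [0.5557, -0.0657, 0.1359]
eef_rot: [0.847, 0.471, 0.217, -0.118]
force: [0.1, 0.4, 8.6]
finger_gap: 0.0087
grasp_force: 80.0
```

```bash
python3 -c "
from h import *
p,T,O,M=st()
s=Cam('scene');t=Cam('top')
cv2.imwrite('pics/j.png',np.hstack([crop(s.img,220,140,57,72,7),crop(t.img,230,130,57,72,7)]))
for c,o,off in((s,(220,140),0),(t,(230,130),399)):
  for q in((0,0,60),(35,0,14),(35,0,81),(35,0,0),(15,0,0)): print(q,((c.proj(O+M@np.array(q)/1000)-o)*7+[off,0]).round())"
```

```text
t 34.1 pos [ 0.5557 -0.0657  0.1359] tilt 28.61 az 57.6 err 0.64 yawtool(cradle ang of tool y) -89.9 incradle mm [32.  -1.8 65.8] F [4.4 0.1 7.5] gap 8.7 q [-0.5   0.23  1.99  0.61  0.98 -0.3 ]
(0, 0, 60) [296. 319.]
(35, 0, 14) [189. 365.]
(35, 0, 81) [253. 255.]
(35, 0, 0) [176. 388.]
(15, 0, 0) [212. 404.]
(0, 0, 60) [650. 331.]
(35, 0, 14) [547. 278.]
(35, 0, 81) [606. 291.]
(35, 0, 0) [535. 275.]
(15, 0, 0) [570. 299.]
```

View pics/j.png

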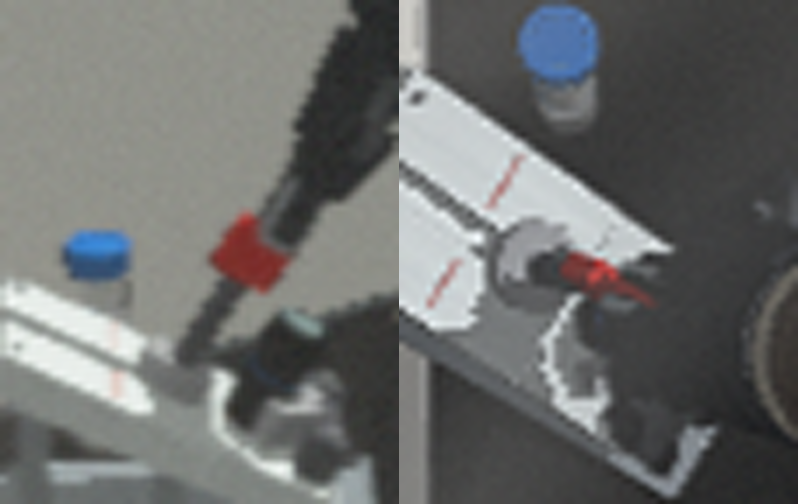

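The scene crop puts the wing at (250,253) and the collar near (178,370). The collar still looks about 5 mm short of the cell at (265,360), so I'll keep sliding.

jog_arm --steps '[[1,[-0.05,0,0],0],[1,[-0.04,0,0],0],[1,[0,0,0],0]]'

```text
time_s: 34.5
eef_pos: [0.554, -0.0686, 0.1341]
eef_rot: [0.847, 0.471, 0.217, -0.118]
force: [0.1, 1.1, 9.3]
finger_gap: 0.0083
grasp_force: 80.0
```

```bash
python3 -c "
from h import *
st()"
```

```text
t 34.5 pos [ 0.554  -0.0686  0.1341] tilt 28.58 az 57.6 err 0.61 yawtool(cradle ang of tool y) -89.9 incradle mm [28.1 -1.8 65.8] F [5.3 0.5 7.7] gap 8.3 q [-0.5   0.23  1.99  0.61  0.98 -0.31]
```

jog_arm --steps '[[1,[-0.05,0,0],0],[1,[0,0,0],0]]'

```text
time_s: 34.7
eef_pos: [0.5532, -0.0699, 0.1333]
eef_rot: [0.847, 0.471, 0.217, -0.118]
force: [-0.9, 0.7, 9.0]
finger_gap: 0.0087
grasp_force: 80.0
```

```bash
cat >> h.py <<'E'
def wing():
    s=Cam('scene');im=s.img[150:200,220:275]
    m=redmask(im,150);k=np.argwhere(m)[:,::-1]+[220,150];print("red",len(k),k.mean(0).round(1),[ (x,s.proj(cr(x,0,81)).round(1).tolist()) for x in(30,35,40)])
    t=Cam('top');h=t.img[150:200,255:300]
    m=redmask(h,120);k=np.argwhere(m)[:,::-1]+[255,150];print("top red",len(k),k.mean(0).round(1) if len(k) else '', [(x,t.proj(cr(x,0,90)).round(1).tolist()) for x in(30,40)])
E
python3 -c "
from h import *
st();wing()"
```

```text
t 34.7 pos [ 0.5532 -0.0699  0.1333] tilt 28.61 az 57.6 err 0.65 yawtool(cradle ang of tool y) -89.9 incradle mm [26.4 -1.9 65.8] F [4.4 1.1 7.9] gap 8.7 q [-0.51  0.24  1.99  0.61  0.98 -0.31]
red 45 [256.4 176.7] [(30, [257.5, 177.0]), (35, [256.2, 176.4]), (40, [254.8, 175.8])]
top red 13 [258.6 169. ] [(30, [262.1, 172.8]), (40, [259.5, 171.0])]
```

jog_arm --steps '[[1,[-0.04,0,0],0],[1,[0,0,0],0]]'

```text
time_s: 35.0
eef_pos: [0.5526, -0.0711, 0.1327]
eef_rot: [0.847, 0.471, 0.217, -0.118]
force: [-0.3, 1.5, 8.8]
finger_gap: 0.0084
grasp_force: 80.0
```

```bash
python3 -c "
from h import *
st()"
```

```text
t 35.0 pos [ 0.5526 -0.0711  0.1327] tilt 28.62 az 57.6 err 0.66 yawtool(cradle ang of tool y) -89.9 incradle mm [25.  -2.  65.9] F [5.1 1.1 7.3] gap 8.4 q [-0.51  0.24  1.99  0.61  0.98 -0.32]
```

jog_arm --steps '[[1,[-0.04,0,0],0],[1,[0,0,0],0]]'

```text
time_s: 35.2
eef_pos: [0.552, -0.0722, 0.1321]
eef_rot: [0.847, 0.47, 0.217, -0.118]
force: [-0.5, 0.8, 8.8]
finger_gap: 0.0087
grasp_force: 80.0
```

```bash
python3 -c "
from h import *
st();wing()"
```

```text
t 35.2 pos [ 0.552  -0.0722  0.1321] tilt 28.64 az 57.5 err 0.68 yawtool(cradle ang of tool y) -89.9 incradle mm [23.6 -2.1 65.9] F [4.5 0.8 7.6] gap 8.7 q [-0.51  0.24  1.99  0.61  0.98 -0.32]
red 43 [257.1 177.2] [(30, [257.5, 177.0]), (35, [256.2, 176.4]), (40, [254.8, 175.8])]
top red 11 [259.5 169.5] [(30, [262.1, 172.8]), (40, [259.5, 171.0])]
```

```bash
python3 -c "
from h import *
s=Cam('scene');t=Cam('top')
f=lambda q:((s.proj(cr(*q))-[220,140])*7).round()
for x in(32,36,40): print(x,'wing bottom corners',f((x+17,6,65)),f((x-17,6,65)),'top',f((x+17,6,96)),f((x-17,6,96)),'collar L/R top',f((x+20,0,14)),f((x-20,0,14)))
import scipy
im=cv2.imread('pics/j.png')[:,:399,::-1]
m=redmask(im,150);c=max(cv2.findContours(m,0,1)[0],key=cv2.contourArea);print(cv2.approxPolyDP(c,6,True)[:,0].tolist())
im=s.img;k=crop(im,220,140,57,72,7)[:,:,::-1];m=redmask(np.ascontiguousarray(k),150);c=max(cv2.findContours(m,0,1)[0],key=cv2.contourArea);print(cv2.approxPolyDP(c,6,True)[:,0].tolist())
# lens now
h=crop(im,220,140,57,72,7)
hs=cv2.cvtColor(h,cv2.COLOR_BGR2HSV).astype(int);b=h.astype(int)
mm=((b[...,0]+b[...,1]-2*b[...,2]>25)&(hs[...,2]>120)).astype(np.uint8)[250:400,230:380];n,l,stt,cc=cv2.connectedComponentsWithStats(mm);print([(int(stt[i,4]),(cc[i]+[230,250]).round()) for i in range(1,n) if stt[i,4]>60], f((0,0,60)))
"
```

```text
32 wing bottom corners [212. 275.] [275. 304.] top [242. 223.] [305. 252.] collar L/R top [159. 351.] [231. 384.]
36 wing bottom corners [205. 271.] [267. 300.] top [235. 219.] [297. 249.] collar L/R top [151. 348.] [224. 381.]
40 wing bottom corners [198. 268.] [260. 297.] top [228. 216.] [290. 245.] collar L/R top [144. 344.] [217. 377.]
[[245, 218], [216, 260], [263, 286], [281, 260], [254, 245], [253, 221]]
[[258, 225], [234, 266], [251, 284], [278, 291], [296, 268], [267, 250], [269, 230]]
[(345, array([304., 323.]))] [296. 319.]
```

```bash
python3 -c "
from h import *
t=Cam('top');g=cv2.cvtColor(t.img,cv2.COLOR_RGB2GRAY).astype(np.float32)
for y in(-12,-6,0,6,12):
  X=np.arange(40,74,2);P=np.array([t.proj(cr(x,y,14)) for x in X],np.float32)
  print(y,'edge off',round((400-y*y)**.5,1),list(zip(X.tolist(),cv2.remap(g,P[None,:,0],P[None,:,1],1)[0].astype(int).tolist())))
"
```

```text
-12 edge off 16.0 [(40, 155), (42, 154), (44, 153), (46, 152), (48, 149), (50, 125), (52, 108), (54, 123), (56, 174), (58, 207), (60, 210), (62, 210), (64, 210), (66, 210), (68, 209), (70, 209), (72, 204)]
-6 edge off 19.1 [(40, 133), (42, 150), (44, 154), (46, 152), (48, 153), (50, 152), (52, 139), (54, 105), (56, 97), (58, 114), (60, 148), (62, 159), (64, 153), (66, 166), (68, 169), (70, 140), (72, 161)]
0 edge off 20.0 [(40, 116), (42, 145), (44, 155), (46, 153), (48, 153), (50, 152), (52, 133), (54, 105), (56, 98), (58, 108), (60, 122), (62, 135), (64, 146), (66, 148), (68, 160), (70, 169), (72, 177)]
6 edge off 19.1 [(40, 151), (42, 154), (44, 155), (46, 152), (48, 145), (50, 128), (52, 110), (54, 91), (56, 93), (58, 106), (60, 114), (62, 125), (64, 157), (66, 201), (68, 202), (70, 205), (72, 209)]
12 edge off 16.0 [(40, 94), (42, 92), (44, 95), (46, 106), (48, 107), (50, 93), (52, 100), (54, 126), (56, 160), (58, 200), (60, 207), (62, 208), (64, 204), (66, 208), (68, 210), (70, 208), (72, 206)]
```

jog_arm --steps '[[1,[0.05,0,-0.03],0],[1,[0,0,0],0],[1,[0,-0.016,0],1],[1,[0,-0.016,0],1],[1,[0,-0.016,0],1],[1,[0,-0.016,0],1],[1,[0,0,0],0]]'

```text
time_s: 36.15
eef_pos: [0.5505, -0.0692, 0.1329]
eef_rot: [0.924, 0.292, 0.189, -0.159]
force: [4.5, 4.3, 3.7]
finger_gap: 0.008
grasp_force: 79.1
```

```bash
python3 -c "
from h import *
st();print(manip.observe()['torque'])"
```

```text
t 36.15 pos [ 0.5505 -0.0692  0.1329] tilt 28.56 az 57.6 err 0.61 yawtool(cradle ang of tool y) -112.9 incradle mm [25.5  0.8 65.8] F [ 7.1 -1.6  0.4] gap 8.0 q [-0.51  0.23  2.    0.61  0.98  0.09]
[ 0.89803738 -0.99310272 -0.13552485]
```

jog_arm --steps '[[1,[0.023,-0.026,0],1],[1,[0,-0.016,0],1],[1,[0,-0.016,0],1],[1,[0,-0.016,0],1],[1,[0,-0.016,0],1],[1,[0,-0.016,0],1],[1,[0,0,0],0]]'

```text
time_s: 36.85
eef_pos: [0.5494, -0.0659, 0.1341]
eef_rot: [0.969, 0.006, 0.134, -0.206]
force: [4.0, 2.4, 2.7]
finger_gap: 0.0088
grasp_force: 79.2
```

```bash
python3 -c "
from h import *
st();print(manip.observe()['torque'])"
```

```text
t 36.85 pos [ 0.5494 -0.0659  0.1341] tilt 28.47 az 57.5 err 0.54 yawtool(cradle ang of tool y) -147.2 incradle mm [28.   3.5 65.8] F [ 5.  -2.1  0.4] gap 8.8 q [-0.5   0.22  2.    0.61  0.98  0.69]
[ 0.49560149 -0.7757053  -0.1630796 ]
```

jog_arm --steps '[[1,[0,-0.016,0],1],[1,[0,-0.016,0],1],[1,[0,-0.016,0],1],[1,[0,-0.016,0],1],[1,[0,-0.016,0],1],[1,[0,-0.012,0],0.75],[1,[0,0,0],0]]'

```text
time_s: 37.55
eef_pos: [0.5495, -0.0631, 0.1355]
eef_rot: [0.932, -0.268, 0.069, -0.235]
force: [3.1, 1.2, 3.6]
finger_gap: 0.0084
grasp_force: 79.4
```

```bash
python3 -c "
from h import *
st();print(manip.observe()['torque'])
t=Cam('top');g=cv2.cvtColor(t.img,cv2.COLOR_RGB2GRAY).astype(np.float32)
for y in(-12,-6,0,6,12):
  X=np.arange(40,74,2);P=np.array([t.proj(cr(x,y,14)) for x in X],np.float32)
  print(y,'edge off',round((400-y*y)**.5,1),list(zip(X.tolist(),cv2.remap(g,P[None,:,0],P[None,:,1],1)[0].astype(int).tolist())))
"
```

```text
t 37.55 pos [ 0.5495 -0.0631  0.1355] tilt 28.39 az 57.5 err 0.46 yawtool(cradle ang of tool y) 179.9 incradle mm [30.8  4.9 65.9] F [ 4.1 -2.   1.9] gap 8.4 q [-0.5   0.22  2.    0.61  0.98  1.27]
[ 0.22995328 -0.7146329  -0.18216013]
-12 edge off 16.0 [(40, 154), (42, 154), (44, 156), (46, 156), (48, 157), (50, 137), (52, 113), (54, 125), (56, 174), (58, 207), (60, 210), (62, 209), (64, 209), (66, 208), (68, 208), (70, 208), (72, 203)]
-6 edge off 19.1 [(40, 114), (42, 142), (44, 154), (46, 154), (48, 154), (50, 154), (52, 144), (54, 114), (56, 96), (58, 107), (60, 145), (62, 159), (64, 153), (66, 166), (68, 169), (70, 140), (72, 160)]
0 edge off 20.0 [(40, 103), (42, 140), (44, 158), (46, 156), (48, 156), (50, 155), (52, 144), (54, 113), (56, 96), (58, 104), (60, 113), (62, 117), (64, 125), (66, 138), (68, 159), (70, 169), (72, 177)]
6 edge off 19.1 [(40, 113), (42, 140), (44, 155), (46, 155), (48, 153), (50, 150), (52, 131), (54, 97), (56, 93), (58, 106), (60, 114), (62, 125), (64, 158), (66, 201), (68, 203), (70, 205), (72, 209)]
12 edge off 16.0 [(40, 113), (42, 141), (44, 146), (46, 139), (48, 126), (50, 95), (52, 95), (54, 112), (56, 126), (58, 136), (60, 181), (62, 207), (64, 203), (66, 207), (68, 209), (70, 206), (72, 205)]
```

jog_arm --steps '[[-0.2,[0,0,0],0],[-0.2,[0,0,0],0],[-0.2,[0,0,0],0],[-0.2,[0,0,-0.5],0],[-0.2,[0,0,-1],0],[-0.2,[0,0,-1],0],[-0.2,[0,0,-1],0],[-0.2,[0,0,-1],0],[-0.2,[0,0,0],0],[-0.2,[0,0,0],0]]'

```text
time_s: 38.6
eef_pos: [0.5025, -0.1356, 0.2938]
eef_rot: [0.932, -0.268, 0.069, -0.235]
force: [-0.0, 0.5, -0.7]
finger_gap: 0.0513
grasp_force: 0.0
```

```bash
python3 -c "
from h import *
st()
s=Cam('scene');t=Cam('top')
def cont(c,x,y,w,h):
  m=redmask(c.img[y:y+h,x:x+w],130);k=cv2.findContours(m,0,1)[0];k=max(k,key=cv2.contourArea);r=cv2.minAreaRect(k);mm=np.argwhere(m)[:,::-1]
  print(len(mm),mm.mean(0)+[x,y],[(a+np.array([x,y])).round(1).tolist() for a in cv2.boxPoints(r)]);return mm.mean(0)+[x,y]
a=cont(s,235,155,40,40);b=cont(t,250,150,45,50)
O,M=frame([*OO,PSI])
print('wing tri in cradle',((tri(t,b,s,a)-O)@M*1000).round(1))
for x in(32,35,38): print(x,'scene',s.proj(cr(x,0,81)).round(1),'top',t.proj(cr(x,0,85)).round(1))
print('wing along y corners top img',[t.proj(cr(35,y,96)).round(1).tolist() for y in(-17,17)],'along x',[t.proj(cr(x,0,96)).round(1).tolist() for x in(18,52)])
g=cv2.cvtColor(t.img,cv2.COLOR_RGB2GRAY).astype(np.float32)
for y in(-10,-6,0,6,10):
  X=np.arange(40,60,2);P=np.array([t.proj(cr(x,y,14)) for x in X],np.float32)
  print(y,'edge off',round((400-y*y)**.5,1),list(zip(X.tolist(),cv2.remap(g,P[None,:,0],P[None,:,1],1)[0].astype(int).tolist())))
# lens
im=t.img.astype(int)[160:200,250:290];print('lens')
h=crop(s.img,220,140,57,72,7);hs=cv2.cvtColor(h,cv2.COLOR_BGR2HSV).astype(int);bb=h.astype(int)
mm=((bb[...,0]+bb[...,1]-2*bb[...,2]>25)&(hs[...,2]>120)).astype(np.uint8)[250:400,230:380];n,l,stt,cc=cv2.connectedComponentsWithStats(mm);print([(int(stt[i,4]),(cc[i]+[230,250]).round()) for i in range(1,n) if stt[i,4]>60])
"
```

```text
t 38.6 pos [ 0.5025 -0.1356  0.2938] tilt 28.32 az 57.7 err 0.36 yawtool(cradle ang of tool y) 179.9 incradle mm [ 28.9   6.3 246.2] F [ 0.1  0.3 -0.8] gap 51.3 q [-0.67  0.02  1.88  0.51  1.34  1.32]
38 [256.47368421 176.34210526] [[251.9, 179.6], [257.6, 171.1], [260.8, 173.2], [255.2, 181.8]]
34 [261.82352941 171.17647059] [[257.5, 174.7], [263.4, 165.9], [265.9, 167.6], [260.1, 176.4]]
wing tri in cradle [31.3 -4.9 80.3]
32 scene [256.9 176.8] top [260.9 172.3]
35 scene [256.2 176.4] top [260.1 171.7]
38 scene [255.4 176. ] top [259.3 171.2]
wing along y corners top img [[264.7, 167.0], [258.5, 177.1]] along x [[266.1, 175.2], [257.1, 168.9]]
-10 edge off 17.3 [(40, 167), (42, 166), (44, 166), (46, 167), (48, 166), (50, 164), (52, 146), (54, 148), (56, 169), (58, 199)]
-6 edge off 19.1 [(40, 122), (42, 153), (44, 165), (46, 165), (48, 166), (50, 165), (52, 156), (54, 127), (56, 101), (58, 109)]
0 edge off 20.0 [(40, 93), (42, 136), (44, 166), (46, 165), (48, 164), (50, 165), (52, 157), (54, 133), (56, 111), (58, 105)]
6 edge off 19.1 [(40, 111), (42, 145), (44, 165), (46, 165), (48, 163), (50, 158), (52, 139), (54, 100), (56, 94), (58, 108)]
10 edge off 17.3 [(40, 110), (42, 132), (44, 161), (46, 162), (48, 158), (50, 127), (52, 91), (54, 96), (56, 105), (58, 142)]
lens
[(353, array([303., 323.]))]
```

```bash
python3 -c "
from h import *
def lens(h,dx):
  hs=cv2.cvtColor(h,cv2.COLOR_BGR2HSV).astype(int);bb=h.astype(int)
  mm=((bb[...,0]+bb[...,1]-2*bb[...,2]>25)&(hs[...,2]>120)).astype(np.uint8);mm=mm[250:400,230-dx:380-dx];n,l,s,c=cv2.connectedComponentsWithStats(mm);print([(int(s[i,4]),(c[i]+[230,250]).round(1)) for i in range(1,n) if s[i,4]>60])
lens(cv2.imread('pics/f.png')[:,:399],105)
for _ in range(2):
  lens(crop(Cam('scene').img,220,140,57,72,7),0)
lens(cv2.imread('pics/b.png')[:,:400],0)
"
```

```text
[(388, array([303.3, 322.4]))]
[(364, array([304.4, 323. ]))]
[(356, array([303.4, 322.9]))]
[]
```

The lens hasn't moved since the cell went home, and the stud is across the slot and released. I'm handing the job in.

```bash
python3 -c "
from station import manip
print(manip.finish_job())"
```

```text
the job is handed in; nothing more can be done
None
```

The job is handed in. The cell dropped home over the tongue and the stud is down against it, turned a quarter turn across the T-slot and released. My last camera checks agree with this, but the hand-in returned no verdict.

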